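# Seat a lens barrel in the sprung V cradle and hold it down

### The arm

A 7-joint arm with a two-finger parallel gripper is mounted at the origin on the work surface. World frame = base frame: x ahead of the robot, y to its left, z up, the work surface at z = 0. Lengths are in mm, angles in rad, forces in N, time in s.
With the tool pointing down it reaches from about 400 to 875 mm from the base axis. Payload 4.4 kg.
Tool frame: the origin (TCP) lies at the very end of the fingers, on their centre line; the grasp point (between the pads) lies 19 mm behind it; y points along the fingers, x is the direction in which the jaws open and shut, and the axes are right-handed (so a half turn about y gives the same grasp; the last joint's range is limited). The gripper opens to 85 mm and grips with 20 to 120 N. Pads are 22 mm wide; open, the fingers measure 114 mm over their backs; the gripper's body (76 mm by 85 mm) begins 54 mm behind the grasp point. The pads swing forward as they close: fully open they stand 13 mm farther back than shut.
Start: joints at [1.111, 0.628, 0.038, 1.517, -0.027, 0.996, -0.02], TCP at [249.434, -600.25, 201.213] pointing down, gripper open.
Joint ranges: [-3.06, 3.06], [-0.37, 2.12], [-1.25, 1.32], [0.18, 2.47], [-1.1, 4.24], [0.23, 1.98], [-2.94, 2.94]. Speed limits (rad/s): [2.57, 2.57, 3.14, 3.14, 3.14, 3.14, 3.14].

### API

Orientations are given as [roll, pitch, yaw] about the fixed x, y, z axes, in that order (R = Rz(yaw) Ry(pitch) Rx(roll)).
In Python, from cell import ctrl, get_image, nets gives the robot as it stands. The module is installed in compiled form; this text tells all that it offers.
- The arm moves only by the tool step_arm, never from a script. Its argument "moves" is text: rows parted by semicolons, each of 7 numbers parted by spaces: the shift along the tool's x, y, z normalised to -1 to 1, where 1 is 0.05 m, then the turn, a rotation vector about the tool's x, y, z normalised to -1 to 1, where 1 is 0.12 rad, then the opening, from 0 (shut) to 1 (fully open). A call has 1 to 20 rows; each row shifts and turns the commanded pose from where the row before left it, along the tool's axes as they then stand; what a row does not reach is not made up. A row lasts 1/10 s, in which the tool goes at most 50 mm and 8.59 degrees, less where a joint would pass 70% of its speed; a pose out of reach is approached as far as the arm can. A call with a number of a shift or a turn outside -1 to 1 is refused whole. A call with a gripper value outside its range is refused whole. The fingers move at their own pace and stop on an object; the grip force is fixed at half the most. Time passes only in rows, so rows that do not move let the fingers close. It gives the time, the measured TCP pose, the force and the opening at its end, in the units of the state.
- ctrl.read_state(): the state, without advancing time (a new reading comes with each control period).
- get_image(name): name is "side" or "top" or "wrist"; returns a dict with "color" (480x640x3 uint8, blue, green, red), "vertical_fov" (degrees; the focal length in pixels is half the picture's height over the tangent of half this angle, whatever the lens; pixels are square), "cx", "cy" (the principal point, pixels), "k1" (the pictures are not rectified: a ray, as slopes to the right and down, at radius r is drawn at 1 + k1 r^2 times it, then the intrinsics apply), "R" (3x3) and "t" (3): a world point X has camera coordinates R X + t; the wrist camera has in their place "T_tool_cam" (4x4, takes a point from camera to tool coordinates, whose origin is the TCP and whose axes are the tool frame's). Camera axes: x right, y down, z forward; pixel columns grow to the right and rows downward; lengths in mm; the calibration is good to about 2 mm. A picture is of the moment at which its call begins: read the wrist's pose just before it. There is no depth.
- ctrl.finish_job(): hands the job in, once; it reports no verdict.
Trained networks look in a picture, given as the dict that the camera call returned (one of the last four; its "shot" number tells which), for a name from the list of things; names that differ only in an ending like _2 or _b are one class to them, and where a whole thing is asked for, a point or a joint stands for the part that bears it (a point fixed in the world has none). Each returns a list of dicts, best first, with "conf" (0 to 1); they miss things now and then, are a little off and sometimes report something else, mostly with a low value. They report only what shows in the picture. A call takes as long as a camera call. They do not tell look-alikes from the thing itself.
- nets.find_in(picture, target): "position" ([x, y, z] in mm, in world coordinates, good to about 4 mm: the middle of the surface that is visible of it).
- nets.cut_out(picture, target): "pixels" (480x640 bool, what is visible of it).
- nets.place_of(picture, target): "position" ([x, y, z] in mm, in world coordinates, good to about 4 mm: a listed point, or the origin of a listed thing).
The state is a dict: "clock": time; "qpos": joint angles; "qd": joint speeds; "tau": joint torques, N m; "eef_pos": TCP position; "tool_rot": TCP orientation; "force": force on the tool from outside, world axes, zero at the start; "torque": the same for the moment, N m; "width": finger opening in mm.
Only numpy, scipy, OpenCV 4.12 (cv2) and the standard library are available. Lean on these libraries where they do the work, as an engineer would, in place of code of your own. Each camera call takes 0.05 s, during which the arm holds its last target.

### The job

First set the lever of the cradle's vacuum valve to half open, 45 degrees round from closed, while the lens barrel still lies on its rest. Then fetch the barrel, lay it along the sprung V cradle, centred lengthwise, and let go so that it settles by itself on both sloping faces; then press gently straight down on top of it until the cradle has sunk about 8 mm from its empty height, never down to its stop. Finish there with the gripper fingers still holding it pressed onto both faces, and leave the small things standing around where they are.

Things in the scene. Friction and masses are not known exactly. Their poses are not given: they have to be found in the camera images.
- valve_pivot (a point): Vacuum ball valve fixed to the bench: steel pipe 18 mm thick, 120 mm long, 40 mm above the bench along this point's y axis, on two short legs, with a 32 x 36 mm body in the middle (top 56 mm above the bench). This point is on the lever's vertical turning axis, 75 mm above the bench, at half the lever's height; frame fixed to the valve, z up.
- valve_lever (a joint): Angle (rad) of the black lever: 0 = closed, across the pipe, pointing along -x of valve_pivot; grows counterclockwise from above to 1.571 = open, along the pipe, pointing to the point's -y; half open 0.785. A straight bar 10 mm wide, 14 mm tall (68 to 82 mm above the bench), reaching 86 mm out from the axis, free air under it. Turns stiffly (0.12 N m), stays where left.
- barrel_center (a point): Centre of the loose lens barrel: an aluminium cylinder 38 mm in diameter, 100 mm long, with thin dark rings and, on its +x end, a black nose 28 mm in diameter, 8 mm long. Its axis is this point's x, level at the start, 39 mm above the bench. Weighs 0.13 to 0.23 kg. Either end may face either way in the cradle.
- rest: Fixed grey plastic rest on which the barrel starts, along the rest's x axis. Two saddles, 12 mm long, 33 mm wide, 32 mm either side of the middle along x, with stop lips up to 24 mm above the bench. Between them it is only 6 mm high, 50 mm wide: fingers can go down on both sides of the barrel there. Origin: middle, at bench height.
- cradle_seat (a point): Sprung V cradle: where the centre of the seated barrel belongs; sinks with the carriage (79 mm above the bench when empty). x along the groove, y across, z up. 90 degree V of two pairs of steel pads 12 mm long, 30 mm either side of the middle along x (48 mm free between the pairs), reaching up to 10 mm below this point and out to 21 mm in y. The 50 mm wide plate between lies 29 mm below it.
- vblock: Fixed base of the V cradle, 130 x 72 mm, 20 mm high, x along the groove, with a small scale upright 61 mm from the middle on the +x end, up to 54 mm above the bench. Origin: middle, at bench height.
- carriage (a joint): How far the V carriage has sunk, in m: 0 = up (empty), 0.016 = on its hard stop. Spring-loaded: starts to sink at about 1 N and needs 1 N more for each further mm; the barrel's weight alone sinks it by about 1 mm at most. Its V pads are carriage_c1 and carriage_c2 (the +y face), carriage_c3 and carriage_c4 (the -y face).
- barrel: The lens barrel as a whole; origin on its underside, 19 mm below barrel_center, same axes.
- objective: Bystander: loose brass microscope objective standing upright, 30 mm in diameter, 46 mm tall; origin under its middle.
- eyepiece: Bystander: loose black eyepiece standing upright, 34 mm in diameter, 46 mm tall; origin under its middle.
- cleaner: Bystander: small loose white bottle with a black cap, 40 mm in diameter, 85 mm tall; origin under its middle.
- magnet: Bystander: loose steel block, 20 mm each way; origin under its middle.
Mind the look-alikes: they are no part of the job. What is shaped like the barrel but blue or pink is not meant. What is shaped like the part that bears valve_pivot but orange is not meant.

How it is judged:
By the outcome, as a careful person would: the job done as asked, in the order asked, and still so for the second after the job is handed in, while the arm keeps its last pose, push and grip.
It also fails if it takes over 72 s, if anything falls off the work surface, if the arm or the gripper's body presses on something with over 40 N, if the wrist force passes 120 N, or if a joint passes its speed limit or range.

## Working session

There is one attempt and no reset: what is moved stays moved. The work goes in short steps, Python scripts to look and compute and a tool call to move; the robot and the scene stay as the last step left them, time stands still between calls to the robot, and variables do not carry over. Pictures are saved under pics/ and viewed, and the job is handed in when it is done.

Besides the shell and the picture viewer there is one more tool, called after ">>>" as name(argument=value, ...) on one line, values as JSON. step_arm: Moves the arm, as the interface text tells. Scaled input: -1 to 1 covers 0.05 m each way for a shift and 0.12 rad each way for a turn. Its arguments: {"type":"object","properties":{"moves":{"type":"string"}},"required":["moves"]}

```bash
mkdir -p pics; ls
python3 - <<'E'
from cell import ctrl,get_image,nets
import cv2
s=ctrl.read_state();print(s)
for n in ["side","top","wrist"]:
    p=get_image(n);cv2.imwrite(f"pics/a_{n}.png",p["color"])
    print(n,{k:v for k,v in p.items() if k!="color"})
    for t in ["valve_pivot","barrel_center","rest","cradle_seat","vblock","objective","eyepiece","cleaner","magnet"]:
        r=nets.place_of(p,t)
        print(t,[(round(d["conf"],2),[round(float(v)) for v in d["position"]]) for d in r])
E
```

```text
pics
{'clock': 0.0, 'qpos': array([ 1.11119438,  0.62932233,  0.03839977,  1.51840117, -0.02696757,
        0.99630418, -0.02000615]), 'qd': array([ 0.00050065, -0.00036055,  0.00109365, -0.00117653, -0.00042689,
       -0.00016824,  0.00071344]), 'tau': array([ 4.29703014e-04, -5.63391531e+01,  1.22613318e+00, -1.93441147e+01,
        1.09261626e-02,  1.03144758e-02, -3.82913959e-05]), 'eef_pos': array([ 249.17650268, -599.58286514,  200.29320819]), 'tool_rot': array([-1.5708236 ,  0.00191796, -1.17694953]), 'force': array([ 0.76116462, -0.85802162, -0.04878852]), 'torque': array([0.02240725, 0.00482631, 0.02670199]), 'width': 85.31945308790775}
side {'vertical_fov': 48.36187114651166, 'cx': 335.5498616525173, 'cy': 241.19166388143742, 'k1': -0.11113518764587423, 'R': array([[-0.94326722, -0.33164836, -0.01600985],
       [-0.17162613,  0.52827705, -0.83154545],
       [ 0.28423832, -0.78162185, -0.55522595]]), 't': array([541.86686926, 187.41666352, 830.33606137]), 'shot': 1}
valve_pivot [(0.81, [422, 77, 75]), (0.65, [578, 4, 78])]
barrel_center [(0.95, [528, -412, 19]), (0.73, [5
[... 937 characters left out ...]
)]
eyepiece [(0.61, [538, -131, 1])]
cleaner [(0.78, [757, -148, 2])]
magnet [(0.6, [518, 150, -3])]
wrist {'vertical_fov': 60.289675417762524, 'cx': 317.7472365792181, 'cy': 239.62716500846776, 'k1': -0.04297196736654199, 'T_tool_cam': array([[ 9.99999376e-01,  6.06696024e-04,  9.37593037e-04,
        -6.96635514e-01],
       [-6.92584163e-04, -3.21693578e-01,  9.46843578e-01,
        -1.73163973e+02],
       [ 8.76063893e-04, -9.46843637e-01, -3.21692958e-01,
         8.26716656e+01],
       [ 0.00000000e+00,  0.00000000e+00,  0.00000000e+00,
         1.00000000e+00]]), 'shot': 3}
valve_pivot []
barrel_center []
rest []
cradle_seat []
vblock []
objective []
eyepiece []
cleaner []
magnet []
```

View pics/a_top.png

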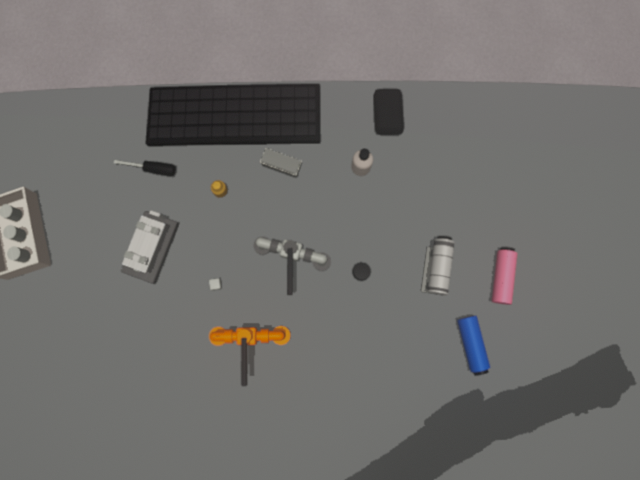

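View pics/a_side.png

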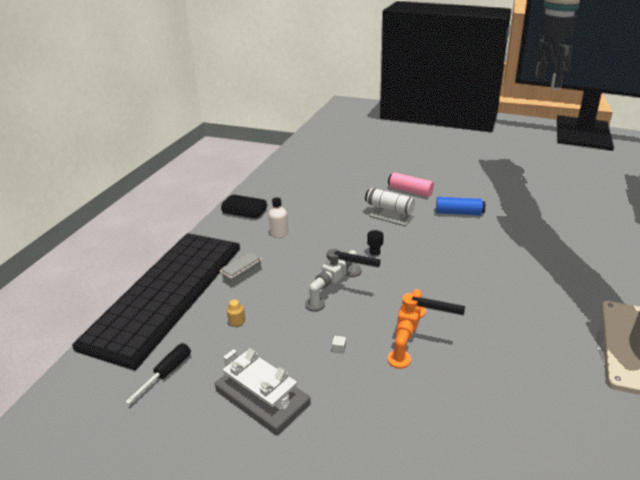

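View pics/a_wrist.png

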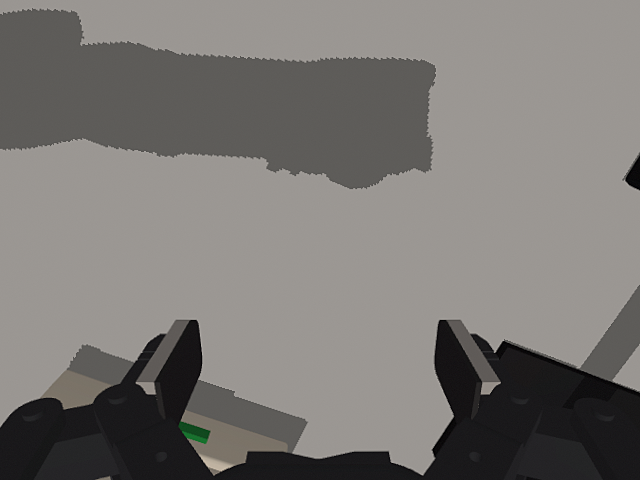

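```bash
cat > h.py <<'E'
import numpy as np,cv2
from scipy.spatial.transform import Rotation as Ro
def K(p):
    h=p["color"].shape[0];f=h/2/np.tan(np.radians(p["vertical_fov"])/2);return f
def cam(p,st=None):
    # returns R,t world->cam
    if "R" in p: return np.array(p["R"]),np.array(p["t"])
    Rt=Ro.from_euler('xyz',st["tool_rot"]).as_matrix();T=np.eye(4);T[:3,:3]=Rt;T[:3,3]=st["eef_pos"]
    W=T@p["T_tool_cam"];Wi=np.linalg.inv(W);return Wi[:3,:3],Wi[:3,3]
def toz(p,uv,z,st=None):
    R,t=cam(p,st);f=K(p)
    d=np.array([(uv[0]-p["cx"])/f,(uv[1]-p["cy"])/f]);u=d.copy()
    for _ in range(20): u=d/(1+p["k1"]*(u@u))
    ray=R.T@np.array([u[0],u[1],1]);o=-R.T@t
    return o+ray*(z-o[2])/ray[2]
def proj(p,X,st=None):
    R,t=cam(p,st);c=R@np.array(X,float)+t;u=c[:2]/c[2];u=u*(1+p["k1"]*(u@u));f=K(p)
    return np.array([p["cx"]+f*u[0],p["cy"]+f*u[1]])
E
python3 - <<'E'
import cv2
im=cv2.imread("pics/a_top.png")
a=cv2.resize(im[220:310,240:340],None,fx=6,fy=6,interpolation=cv2.INTER_CUBIC)
cv2.imwrite("pics/c_valve.png",a)
a=cv2.resize(im[220:310,400:500],None,fx=6,fy=6,interpolation=cv2.INTER_CUBIC)
cv2.imwrite("pics/c_bar.png",a)
a=cv2.resize(im[200:290,110:210],None,fx=6,fy=6,interpolation=cv2.INTER_CUBIC)
cv2.imwrite("pics/c_cra.png",a)
E
```

```text
(no output)
```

View pics/c_valve.png

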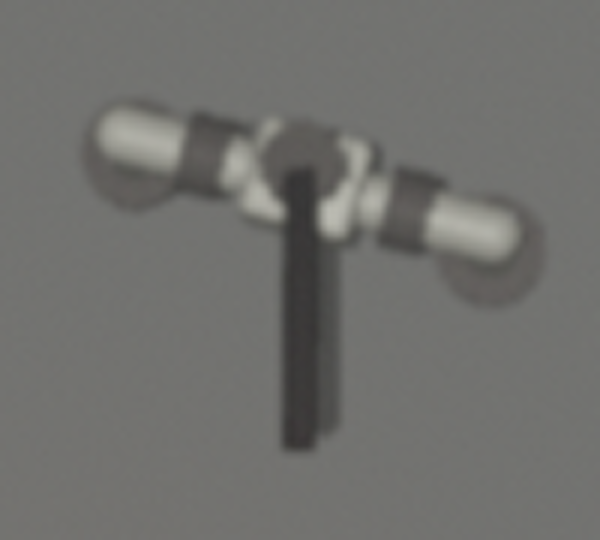

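View pics/c_bar.png

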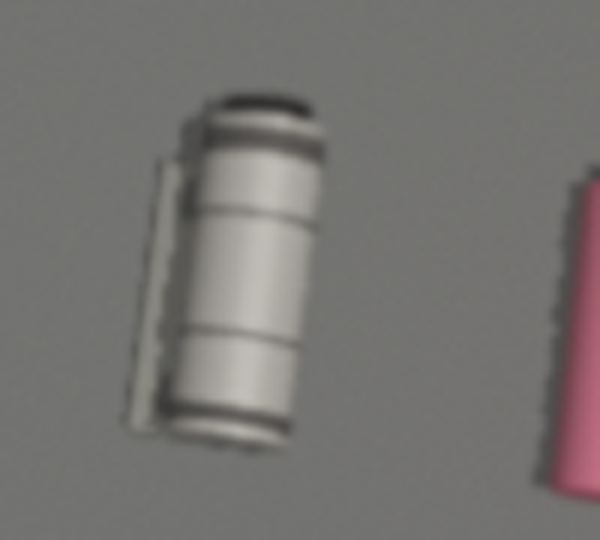

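View pics/c_cra.png

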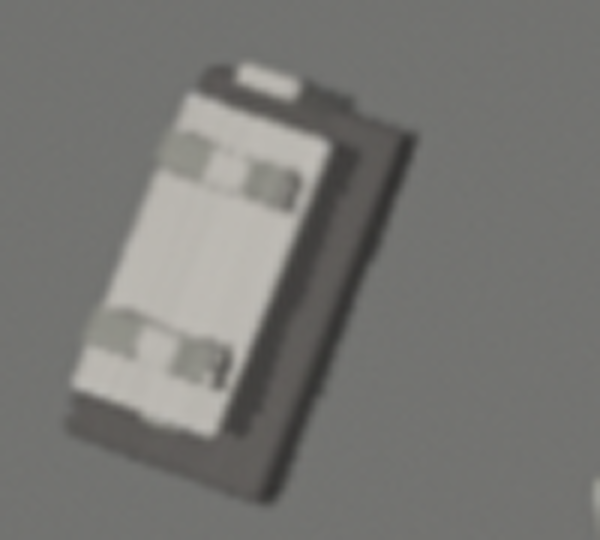

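Run:
```python
from cell import ctrl,get_image,nets
from h import *
p=get_image("top")
def c(x,y,ox,oy): return np.array([ox+x/6-.4,oy+y/6-.4])
hub=toz(p,c(304,158,240,220),82);tip=toz(p,c(299,449,240,220),82);l0=toz(p,c(301,172,240,220),82)
a=toz(p,c(122,130,240,220),47);b=toz(p,c(497,232,240,220),47)
print("hub",hub,"tip",tip,"l0",l0,np.linalg.norm(tip-hub)); print("pipe",a,b,(a+b)/2)
ang=lambda d:np.degrees(np.arctan2(d[1],d[0]))
print("lever dir",ang(tip-hub),ang(tip-l0),"pipe -y dir",ang(b-a))
# barrel: axis pts, silhouettes at z~39
e1=toz(p,c(266,118,400,220),42);e0=toz(p,c(230,432,400,220),42)
print("barrel",e1,e0,(e1+e0)/2,np.linalg.norm(e1-e0),ang(e1-e0))
g1=toz(p,c(267,219,400,220),56);g0=toz(p,c(241,337,400,220),56);print("rings",g1,g0,(g1+g0)/2,ang(g1-g0))
q=[toz(p,c(x,y,110,200),50) for x,y in [(188,95),(330,148),(72,385),(215,437)]]
print("plate",np.round(q),np.mean(q,0),ang(q[0]-q[2]),ang(q[1]-q[3]),np.linalg.norm(q[0]-q[1]),np.linalg.norm(q[0]-q[2]))
```

```text
hub [581.00744587  -2.69357797  82.        ] tip [494.10933216  -1.22460461  82.        ] l0 [576.76945311  -1.79820952  82.        ] 86.9105289848989
pipe [596.20311685  55.82813318  47.        ] [563.20120069 -60.79819223  47.        ] [579.70215877  -2.48502952  47.        ]
lever dir 179.03153296856257 179.60241271608447 pipe -y dir -105.79999662412484
barrel [ 598.10497557 -291.55634997   42.        ] [ 499.3236793  -275.11322328   42.        ] [ 548.71432744 -283.33478663   42.        ] 100.14050582574521 -9.450796273453268
rings [ 563.87159304 -286.43607743   56.        ] [ 527.37649887 -276.44165541   56.        ] [ 545.62404596 -281.43886642   56.        ] -15.315326929690416
plate [[648. 285.  50.]
 [630. 238.  50.]
 [555. 318.  50.]
 [538. 270.  50.]] [592.52410009 277.75834496  50.        ] -19.269509052998636 -19.559504954534383 50.50882972880632 98.54632736529265
```

>>> step_arm(moves="-0.6 0 0.6 0 0 0 0.6;-0.6 0 0.6 0 0 0 0.6;-0.6 0 0.6 0 0 0 0.6;-0.6 0 0.6 0 0 0 0.6;-0.6 0 0.6 0 0 0 0.6;-0.6 0 0.6 0 0 0 0.6;-0.6 0 0.6 0 0 0 0.6;-0.6 0 0.6 0 0 0 0.6;-0.6 0 0.6 0 0 0 0.6;-0.6 0 0.6 0 0 0 0.6;-0.6 0 0.6 0 0 0 0.6;-0.6 0 0.6 0 0 0 0.6;-0.6 0 0.6 0 0 0 0.6;-0.6 0 0.6 0 0 0 0.6;-0.6 0 0.6 0 0 0 0.6;0 0 0 0 0.85 0 0.6;0 0 0 0 0.85 0 0.6;0 0 0 0 0.85 0 0.6;0 0 0 0 0.85 0 0.6")

```text
clock: 3.45
eef_pos: [492.5, -11.9, 201.4]
tool_rot: [-1.57, 0.0, -1.589]
force: [0.3, -0.3, -0.1]
width: 51.1
```

Run:
```python
from cell import ctrl,get_image,nets
from h import *
s=ctrl.read_state();print(s["clock"],s["eef_pos"],s["tool_rot"],s["width"],s["qpos"])
p=get_image("wrist");cv2.imwrite("pics/b_w.png",p["color"])
p2=get_image("top");cv2.imwrite("pics/b_top.png",p2["color"])
for t in ["valve_pivot"]:
    r=nets.place_of(p,t);print(t,[(round(d["conf"],2),d["position"]) for d in r])
```

```text
3.45 [492.49286027 -11.8721649  201.37364412] [-1.57037685e+00  2.22556211e-05 -1.58890212e+00] 51.093886102536594 [-0.08994768  0.40559188  0.07905498  1.94802641 -0.04392571  0.78916955
 -1.57524535]
valve_pivot [(0.81, [578.2, -4.5, 75.7]), (0.74, [418.0, 75.9, 74.2])]
```

View pics/b_w.png

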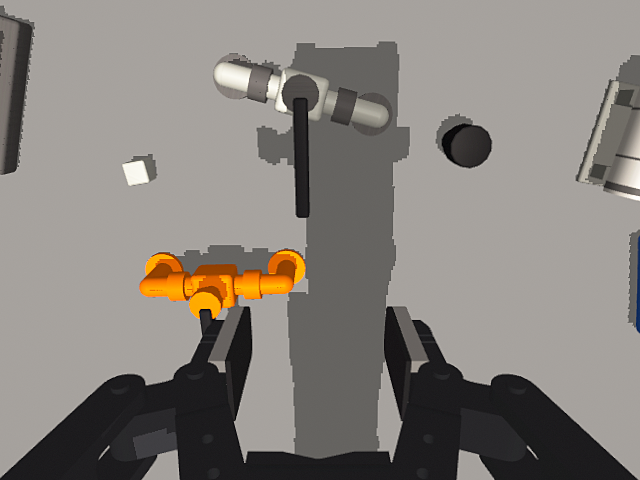

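Run:
```python
import cv2
im=cv2.imread("pics/b_w.png")
cv2.imwrite("pics/b_c.png",cv2.resize(im[50:230,205:405],None,fx=4,fy=4,interpolation=cv2.INTER_NEAREST)[:600*720//720])
cv2.imwrite("pics/b_c.png",cv2.resize(im[50:225,205:400],None,fx=3.4,fy=3.4,interpolation=cv2.INTER_NEAREST))
```

```text
(no output)
```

View pics/b_c.png

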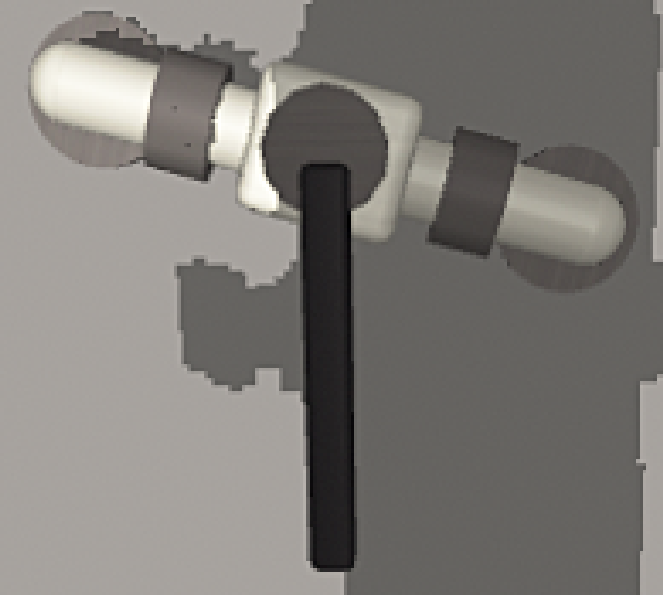

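```bash
cat > v.py <<'E'
from cell import ctrl,get_image,nets
from h import *
s=ctrl.read_state();p=get_image("wrist")
c=lambda x,y:np.array([205+x/3.4-.5,50+y/3.4-.5])
ang=lambda d:np.degrees(np.arctan2(d[1],d[0]))
T=lambda x,y,z:toz(p,c(x,y),z,s)
l0=T(326,170,82);l1=T(333.5,566,82);hub=T(325,148,82)
a=T(110,94,40);b=T(560,220,40);ea=T(28,85,40);eb=T(625,227,40)
print(l0,l1,hub,ang(l1-l0),ang(l1-hub),np.linalg.norm(l1-hub));print(ea,eb,(ea+eb)/2,np.linalg.norm(ea-eb),ang(b-a),ang(eb-ea))
# boss edges
a=T(165,50,51);b=T(512,140,51);print(ang(b-a))
a=T(155,165,50);b=T(490,256,50);print(ang(b-a))
E
python3 v.py
```

```text
[575.35564519  -0.89436951  82.        ] [494.04330716  -0.57175452  82.        ] [579.50590916  -0.79376286  82.        ] 179.77267435183873 179.85116165461662 85.4628903528587
[594.6158261   66.86578195  40.        ] [562.31446557 -67.53728024  40.        ] [ 5.78465146e+02 -3.35749141e-01  4.00000000e+01] 138.23010170525956 -105.68192861209381 -103.51371964363621
-104.47567771031946
-105.40515804748804
```

>>> step_arm(moves="-0.22 0.4 0.5 0 0 0 0.6;0 0.6 0 0 -0.1 0 0.6;0 0.6 0 0 0 0 0.6;0 0.6 0 0 0 0 0.6;0 0.6 0 0 0 0 0.6;0 0 0 0 0 0 0.6;0 0 0 0 0 0 0.6")

```text
clock: 4.35
eef_pos: [517.5, -1.5, 61.4]
tool_rot: [-1.571, 0.0, -1.572]
force: [0.9, 0.0, 0.3]
width: 51.1
```

Run:
```python
from cell import ctrl,get_image,nets
from h import *
s=ctrl.read_state();print(s["clock"],s["eef_pos"],s["tool_rot"],s["width"],s["force"])
p=get_image("wrist");cv2.imwrite("pics/c_w.png",p["color"])
```

```text
4.35 [517.50758559  -1.49389475  61.39313213] [-1.57143649e+00  1.53910208e-04 -1.57228557e+00] 51.070121942822155 [0.88419735 0.01690907 0.26215548]
```

View pics/c_w.png

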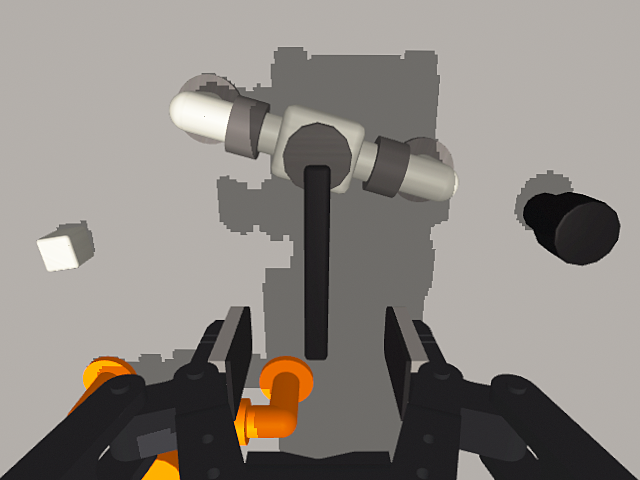

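>>> step_arm(moves="0 0 0 0 0 0 0;0 0 0 0 0 0 0;0 0 0 0 0 0 0;0 0 0 0 0 0 0;0 0 0 0 0 0 0;0 0 0 0 0 0 0")

```text
clock: 5.0
eef_pos: [517.5, -1.4, 61.3]
tool_rot: [-1.571, -0.0, -1.573]
force: [0.3, 0.4, 0.5]
width: -0.1
```

Run:
```python
from cell import ctrl,get_image,nets
from h import *
s=ctrl.read_state();print(s["clock"],s["eef_pos"],s["tool_rot"],s["width"],s["force"],s["torque"])
p=get_image("wrist");cv2.imwrite("pics/d_w.png",p["color"])
cv2.imwrite("pics/d_c.png",cv2.resize(p["color"][60:380,140:480],None,fx=1.8,fy=1.8))
```

```text
5.0 [517.51923633  -1.382061    61.29099311] [-1.57068065e+00 -8.79746183e-06 -1.57299920e+00] -0.1330063706087535 [0.27860928 0.36394831 0.46470816] [ 0.01274687 -0.00502575 -0.02034443]
```

View pics/d_c.png

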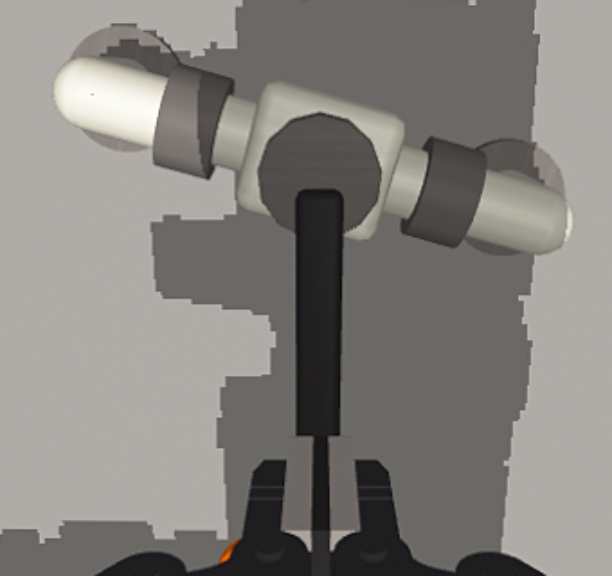

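Run:
```python
from cell import ctrl,get_image,nets
from h import *
s=ctrl.read_state()
p=get_image("wrist")
R=Ro.from_euler('xyz',s["tool_rot"]).as_matrix()
for q in [(0,0,11),(0,0,-11),(0,-19,11),(0,-19,0),(0,-38,11)]:
    X=R@np.array(q)+s["eef_pos"];u=proj(p,X,s);print(q,u,(u-[140,60])*1.8)
for X in [(494,-1,82),(494,-1,68),(579,-1,82)]:
    u=proj(p,X,s);print(X,u,(u-[140,60])*1.8)
cv2.imwrite("pics/e_c.png",cv2.resize(p["color"][270:400,240:400],None,fx=4,fy=4))
for n in ["side"]:
    p=get_image(n);cv2.imwrite("pics/e_s.png",cv2.resize(p["color"][180:330,270:470],None,fx=4,fy=4))
```

```text
(0, 0, 11) [318.69348385 266.06931607] [321.64827094 370.92476893]
(0, 0, -11) [318.61703266 309.40558758] [321.5106588  448.93005764]
(0, -19, 11) [318.8389284  283.80707902] [321.91007112 402.85274223]
(0, -19, 0) [318.79276046 307.80323087] [321.82696883 446.04581557]
(0, -38, 11) [319.0186394  305.74342473] [322.23355091 442.33816452]
(494, -1, 82) [317.87284807 358.09296675] [320.17112653 536.56734016]
(494, -1, 68) [317.83450391 340.32709613] [320.10210704 504.58877303]
(579, -1, 82) [317.58234278 159.89413569] [319.648217   179.80944425]
```

View pics/e_c.png

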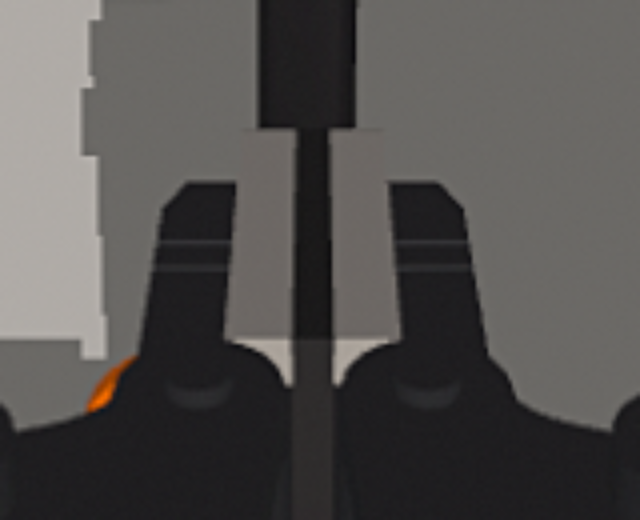

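View pics/e_s.png

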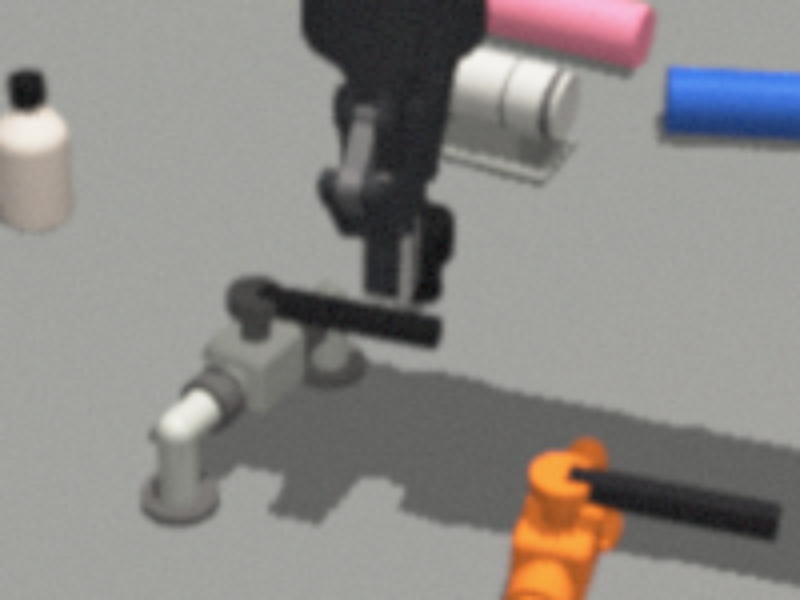

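Run:
```python
from cell import ctrl,get_image,nets
from h import *
s=ctrl.read_state()
for n in ["side","top"]:
    p=get_image(n);im=p["color"].copy();big=cv2.resize(im,None,fx=4,fy=4,interpolation=cv2.INTER_CUBIC)
    for X,c in [((517.5,-1.4,61.3),(0,0,255)),((517.5,-1.4,80.3),(0,255,0)),((517.5,-1.4,100),(255,0,0)),((494,-1,82),(0,255,255)),((494,-1,68),(255,255,0)),((579,-1,82),(255,0,255))]:
        u=proj(p,X)*4+1.5;cv2.circle(big,tuple(int(v) for v in u),4,c,-1)
    u=proj(p,(530,0,80))*4;x,y=int(u[0]),int(u[1])
    cv2.imwrite(f"pics/f_{n}.png",big[y-280:y+280,x-380:x+380])
```

```text
(no output)
```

View pics/f_side.png

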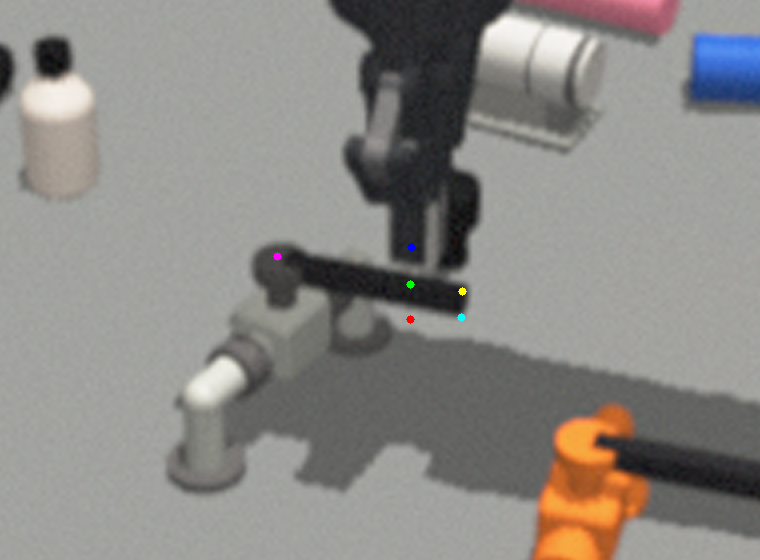

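View pics/f_top.png

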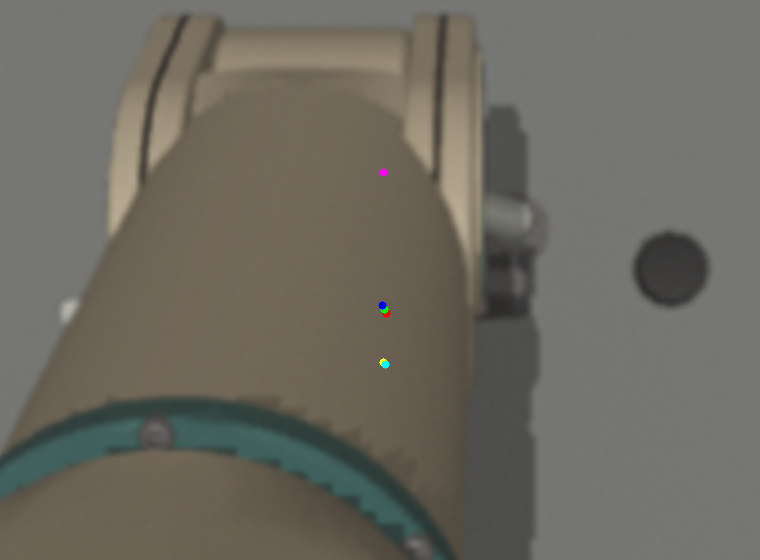

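>>> step_arm(moves="0 0 0 0 0 0 0.6;0 0 0 0 0 0 0.6;0 0 0 0 0 0 0.6;0 0 0 0 0 0 0.6;0 0.3 0 0 0 0 0.6;0 0.3 0 0 0 0 0.6;0 0 0 0 0 0 0.6;0 0 0 0 0 0 0")

```text
clock: 6.05
eef_pos: [517.4, -1.4, 31.2]
tool_rot: [-1.571, -0.0, -1.573]
force: [0.8, -0.7, -0.1]
width: 37.9
```

>>> step_arm(moves="0 0 0 0 0 0 0;0 0 0 0 0 0 0;0 0 0 0 0 0 0;0 0 0 0 0 0 0;0 0 0 0 0 0 0")

```text
clock: 6.55
eef_pos: [518.0, -1.3, 31.9]
tool_rot: [-1.57, 0.0, -1.573]
force: [-1.3, 0.0, 5.7]
width: 8.7
```

Run:
```python
from cell import ctrl,get_image,nets
from h import *
s=ctrl.read_state();print(s["clock"],s["eef_pos"],s["tool_rot"],s["width"],s["force"],s["torque"])
p=get_image("wrist");cv2.imwrite("pics/g_w.png",p["color"])
p=get_image("side")
cv2.imwrite("pics/g_s.png",cv2.resize(p["color"][180:330,270:470],None,fx=4,fy=4))
```

```text
6.55 [518.03577947  -1.34218834  31.90368708] [-1.56951440e+00  8.58104587e-05 -1.57285186e+00] 8.703534129289348 [-1.31706892  0.03070993  5.70894729] [0.07791346 0.14374096 0.07851483]
```

View pics/g_w.png

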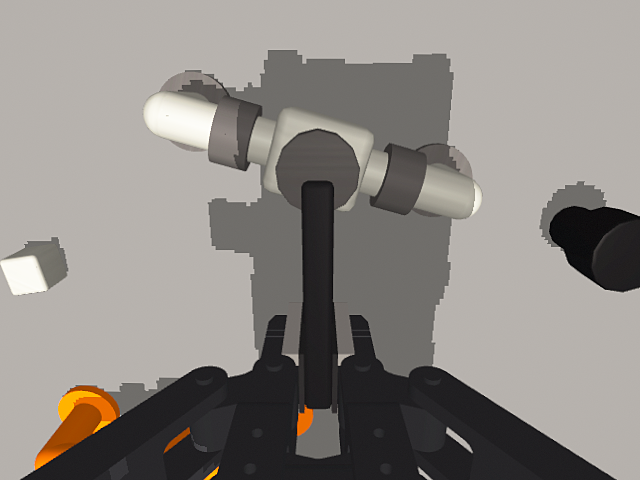

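View pics/g_s.png

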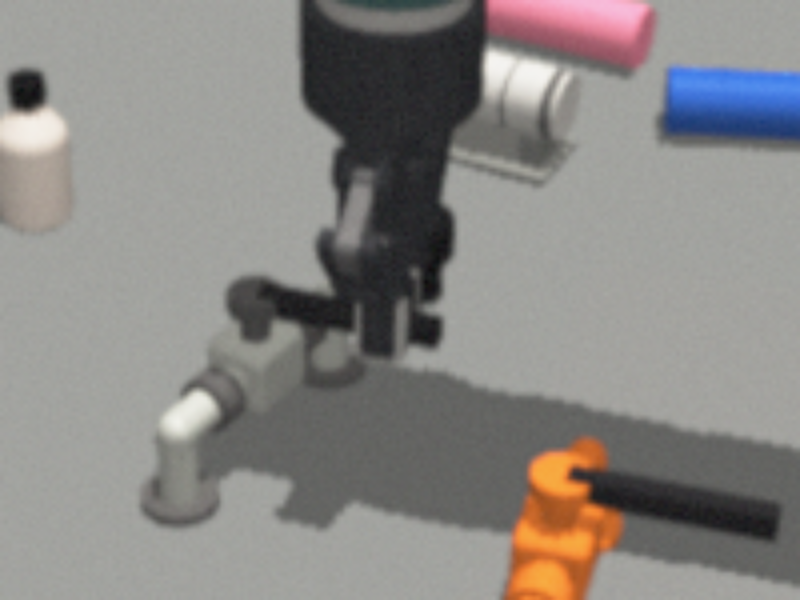

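Run:
```python
import cv2
im=cv2.imread("pics/g_w.png")
cv2.imwrite("pics/g_c1.png",cv2.resize(im[80:180,130:270],None,fx=5,fy=5,interpolation=cv2.INTER_NEAREST))
cv2.imwrite("pics/g_c2.png",cv2.resize(im[130:230,355:495],None,fx=5,fy=5,interpolation=cv2.INTER_NEAREST))
```

```text
(no output)
```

View pics/g_c1.png

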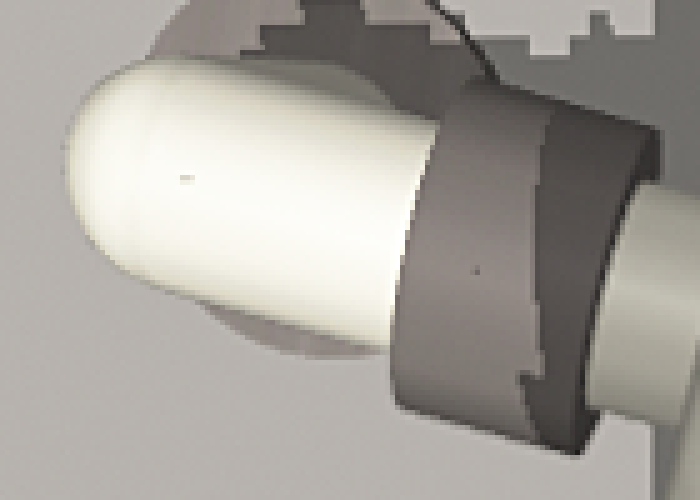

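View pics/g_c2.png

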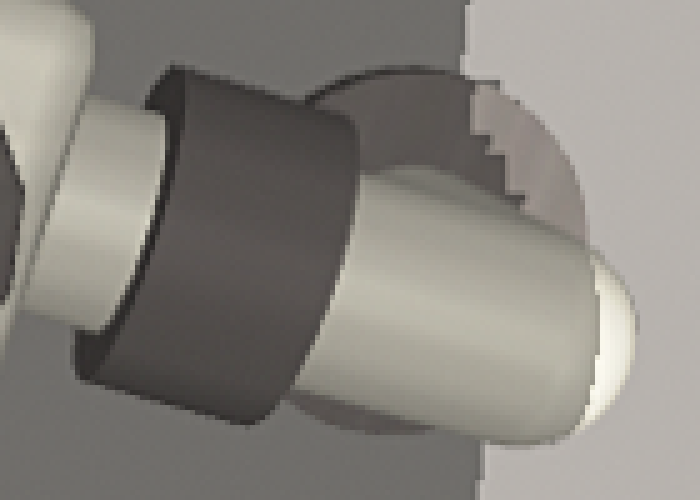

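```bash
cat > fit.py <<'E'
from cell import ctrl,get_image
from h import *
from scipy.optimize import least_squares
s=ctrl.read_state();p=get_image("wrist")
A=lambda l,ox,oy:[(ox+x/5-.5,oy+y/5-.5) for x,y in l]
top=A([(250,68),(430,120)],130,80)+A([(362,175),(580,240)],355,130)
bot=A([(180,293),(385,350)],130,80)+A([(297,390),(480,440)],355,130)
rt=A([(480,82),(655,130)],130,80)+A([(180,67),(350,118)],355,130)
rb=A([(397,405),(580,455)],130,80)+A([(80,378),(250,425)],355,130)
R,t=cam(p,s);o=-R.T@t
def ray(uv):
    q=toz(p,uv,0,s)-o;return q/np.linalg.norm(q)
def sd(uv,c,d):
    r=ray(uv);n=np.cross(r,d);n/=np.linalg.norm(n);v=(o-c)@n
    return v
def res(x,z=None):
    px,yaw,r1,r2,z=x
    d=np.array([-np.sin(yaw),np.cos(yaw),0]);c=np.array([px,-1,z])
    return np.array([sd(u,c,d)-r1 for u in top]+[sd(u,c,d)+r1 for u in bot]+[sd(u,c,d)-r2 for u in rt]+[sd(u,c,d)+r2 for u in rb]+[(z-40)*.1])
sg=np.sign(sd(top[0],np.array([579,-1,40]),np.array([np.sin(.26),np.cos(.26),0])))
f=least_squares(res,[579,-.26,9*sg,13*sg,40]);print(f.x,np.degrees(f.x[1]),np.round(f.fun,2))
E
python3 fit.py
```

```text
[ 5.79015877e+02 -2.75458464e-01  8.92530951e+00  1.28033999e+01
  4.00433870e+01] -15.782607390071325 [ 0.09 -0.01 -0.03 -0.06  0.05 -0.01 -0.09  0.04 -0.16 -0.02  0.12  0.07
 -0.01  0.01 -0.01  0.02  0.  ]
```

>>> step_arm(moves="0.0625 0 0.0016 0 -0.427 0 0;0.0625 0 0.0016 0 -0.427 0 0;0.0625 0 0.0016 0 -0.427 0 0;0.0625 0 0.0016 0 -0.427 0 0;0.0625 0 0.0016 0 -0.427 0 0;0.0625 0 0.0016 0 -0.427 0 0;0.0625 0 0.0016 0 -0.427 0 0;0.0625 0 0.0016 0 -0.427 0 0;0.0625 0 0.0016 0 -0.427 0 0;0.0625 0 0.0016 0 -0.427 0 0;0 0 0 0 0 0 0;0 0 0 0 0 0 0")

```text
clock: 7.9
eef_pos: [526.0, -31.6, 31.9]
tool_rot: [-1.569, -0.001, -1.061]
force: [-1.4, -0.5, 5.6]
width: 8.7
```

Run:
```python
from cell import ctrl,get_image,nets
from h import *
s=ctrl.read_state();print(s["clock"],s["eef_pos"],s["tool_rot"],s["width"],s["force"],s["torque"])
p=get_image("wrist");cv2.imwrite("pics/h_w.png",p["color"])
```

```text
7.9 [526.03388855 -31.58322611  31.93772594] [-1.56940206e+00 -9.42253703e-04 -1.06060345e+00] 8.747797043158474 [-1.4273536  -0.47020658  5.56165311] [-0.04247941  0.05025619  0.08253394]
```

View pics/h_w.png

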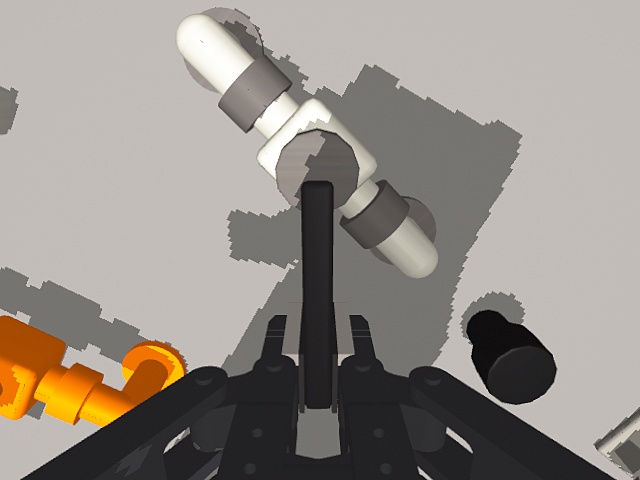

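>>> step_arm(moves="0 0 0 0 0 0 0.4;0 0 0 0 0 0 0.4;0 0 0 0 0 0 0.4;0 -0.3 0 0 0 0 0.4;0 -0.9 0 0 0 0 0.4;0 -0.9 0 0 0 0 0.4;0 -0.9 0 0 0 0 0.4;0 0 0 0 0 0 0.4")

```text
clock: 8.75
eef_pos: [529.5, -31.2, 186.9]
tool_rot: [-1.561, -0.006, -1.061]
force: [1.4, -0.2, -1.2]
width: 34.4
```

Run:
```python
from cell import ctrl,get_image,nets
from h import *
s=ctrl.read_state();print(s["clock"],s["eef_pos"],s["tool_rot"],s["width"],s["force"],s["torque"])
p=get_image("wrist");cv2.imwrite("pics/i_w.png",p["color"]);print(nets.place_of(p,"valve_pivot"))
hub=np.array([579,-1,82])
for th in (35,45,55):
  a=np.radians(164.22+th);print(th,proj(p,hub,s),proj(p,hub+86*np.array([np.cos(a),np.sin(a),0]),s))
cv2.imwrite("pics/i_c.png",cv2.resize(p["color"][:260,200:440],None,fx=2.3,fy=2.3))
```

```text
8.75 [529.49143068 -31.24700095 186.88826909] [-1.56083297 -0.00579287 -1.06086473] 34.3883288763615 [ 1.4399712  -0.24268894 -1.21142451] [ 0.01960578 -0.04424081 -0.00158806]
[{'position': [417.0, 77.5, 73.9], 'conf': 0.84}, {'position': [577.2, -4.3, 75.1], 'conf': 0.63}]
35 [314.20262398 140.86068115] [293.73865783 260.78670038]
45 [314.20262398 140.86068115] [314.41512288 262.44437555]
55 [314.20262398 140.86068115] [335.07444805 260.7249408 ]
```

View pics/i_w.png

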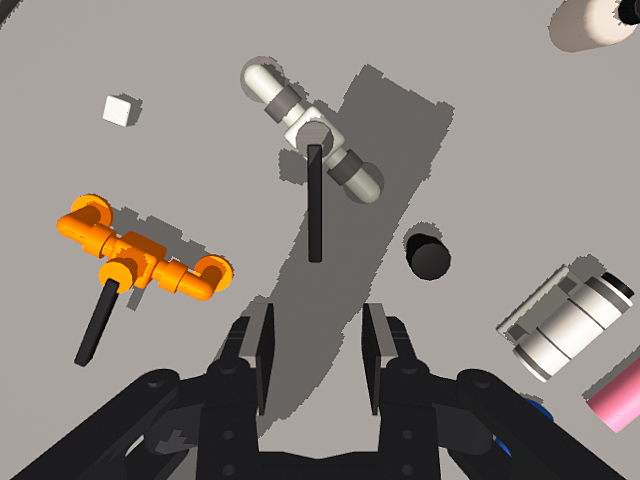

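>>> step_arm(moves="0.68 0 -0.45 0 0 0 0.8;0.68 0 -0.45 0 0 0 0.8;0.68 0 -0.45 0 0 0 0.8;0.68 0 -0.45 0 0 0 0.8;0.68 0 -0.45 0 0 0 0.8;0.68 0 -0.45 0 0 0 0.8;0 0 0 0 1 0 0.8;0 0 0 0 1 0 0.8;0 0 0 0 1 0 0.8;0 0 0 0 1 0 0.8;0 0 0 0 1 0 0.8;0 0 0 0 1 0 0.8;0 0 0 0 0 0 0.8;0 0 0 0 0 0 0.8")

```text
clock: 10.25
eef_pos: [506.3, -274.7, 179.8]
tool_rot: [-1.574, 0.0, -1.778]
force: [1.0, 0.2, 0.1]
width: 68.4
```

Run:
```python
from cell import ctrl,get_image,nets
from h import *
s=ctrl.read_state();print(s["clock"],s["eef_pos"],s["tool_rot"],s["width"],s["force"],s["qpos"])
p=get_image("wrist");cv2.imwrite("pics/j_w.png",p["color"]);print(nets.place_of(p,"barrel_center"),nets.place_of(p,"rest"))
```

```text
10.25 [ 506.26669151 -274.74060594  179.81761147] [-1.57353601e+00  4.10952597e-04 -1.77759701e+00] 68.40411825942867 [0.98873249 0.15312736 0.07935595] [ 0.40399719  0.54809028  0.06802322  1.75195143 -0.04693762  0.84588349
 -1.28428272]
[{'position': [547.7, -286.9, 40.7], 'conf': 0.84}, {'position': [521.9, -411.7, 23.6], 'conf': 0.82}, {'position': [402.3, -341.6, 18.5], 'conf': 0.57}] []
```

View pics/j_w.png

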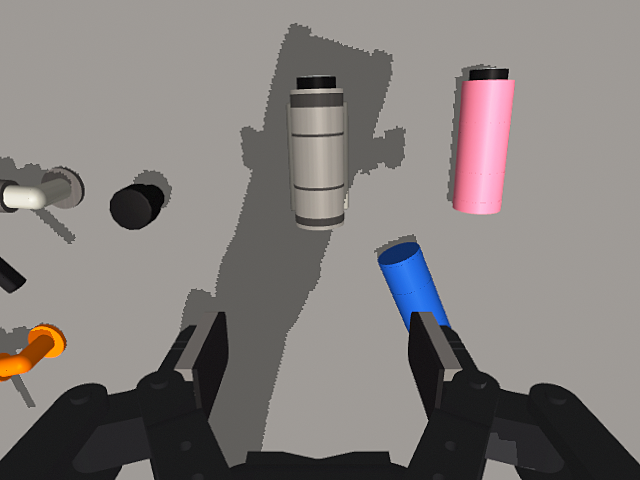

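Run:
```python
import cv2
im=cv2.imread("pics/j_w.png")
cv2.imwrite("pics/j_c.png",cv2.resize(im[70:240,270:370],None,fx=3.5,fy=3.5,interpolation=cv2.INTER_NEAREST))
```

```text
(no output)
```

View pics/j_c.png

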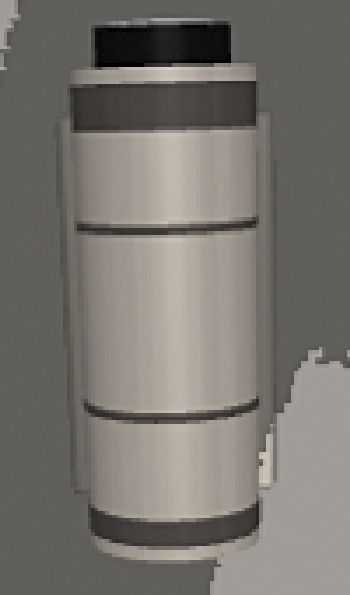

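```bash
cat > fitb.py <<'E'
from cell import ctrl,get_image
from h import *
from scipy.optimize import least_squares
s=ctrl.read_state();p=get_image("wrist")
A=lambda l:[(270+x/3.5-.5,70+y/3.5-.5) for x,y in l]
L=A([(72,100),(78,230),(85,400),(90,530)]);Rr=A([(257,100),(259,230),(259.5,410),(260,530)])
R,t=cam(p,s);o=-R.T@t
def ray(uv):
    q=toz(p,uv,0,s)-o;return q/np.linalg.norm(q)
def sd(uv,c,d):
    r=ray(uv);n=np.cross(r,d);n/=np.linalg.norm(n);return (o-c)@n
def res(x):
    py,yaw,r,z=x;d=np.array([np.cos(yaw),np.sin(yaw),0]);c=np.array([548,py,z])
    return np.array([sd(u,c,d)-r for u in L]+[sd(u,c,d)+r for u in Rr]+[(z-39)*.2])
for r0 in(19,-19):
  f=least_squares(res,[-284,-.2,r0,39]);print(f.x,np.degrees(f.x[1]),np.round(f.fun,2))
for n,q in [("far",(165,66)),("near",(175,558)),("ringf",(168,232)),("ringn",(172,413))]:
    print(n,toz(p,A([q])[0],58,s))
E
python3 fitb.py
```

```text
[-2.83784792e+02 -1.83080129e-01 -1.91515975e+01  3.90042092e+01] -10.489718693318908 [-0.02  0.09  0.04 -0.1  -0.14  0.12  0.02  0.01  0.  ]
[-2.83784792e+02 -1.83080129e-01 -1.91515975e+01  3.90042091e+01] -10.489718699794008 [-0.02  0.09  0.04 -0.1  -0.14  0.12  0.02  0.01  0.  ]
far [ 594.81141163 -292.66519635   58.        ]
near [ 497.01750135 -274.18417698   58.        ]
ringf [ 563.97412057 -286.76008595   58.        ]
ringn [ 527.94790832 -280.01670896   58.        ]
```

Run:
```python
from cell import ctrl,get_image
from h import *
p=get_image("side")
for q in [(362,355),(405,358),(358,348)]:
  uv=(270+q[0]/4-.4,180+q[1]/4-.4)
  R,t=cam(p);o=-R.T@t;a=toz(p,uv,0);d=a-o
  for y in (-1,6,12,18):
    k=(y-o[1])/d[1];print(q,o+k*d)
```

```text
(362, 355) [527.59464788  -1.          57.83989763]
(362, 355) [525.48407114   6.          63.27835282]
(362, 355) [523.67500535  12.          67.93988583]
(362, 355) [521.86593957  18.          72.60141884]
(405, 358) [507.7911184   -1.          60.76492389]
(405, 358) [505.87025396   6.          66.17535813]
(405, 358) [504.22379873  12.          70.8128732 ]
(405, 358) [502.5773435   18.          75.45038827]
(358, 348) [529.48591641  -1.          61.26903043]
(358, 348) [527.35722184   6.          66.67463548]
(358, 348) [525.53262649  12.          71.30801123]
(358, 348) [523.70803115  18.          75.94138698]
```

Run:
```python
import cv2
im=cv2.imread("pics/g_w.png")
cv2.imwrite("pics/g_c3.png",cv2.resize(im[285:425,240:400],None,fx=4,fy=4,interpolation=cv2.INTER_NEAREST))
```

```text
(no output)
```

View pics/g_c3.png

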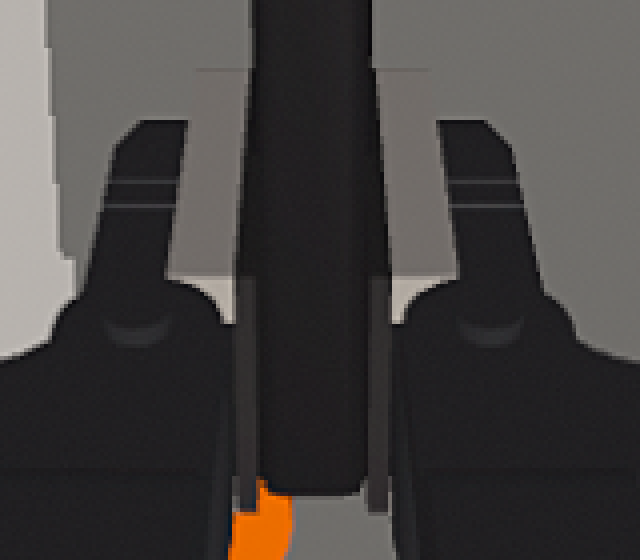

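>>> step_arm(moves="0.01 0 0.81 0 -0.2 0 0.8;0 0.85 0 0 0 0 0.8;0 0.85 0 0 0 0 0.8;0 0.85 0 0 0 0 0.8;0 0.85 0 0 0 0 0.8;0 0 0 0 0 0 0.8;0 0 0 0 0 0 0.8")

```text
clock: 11.2
eef_pos: [546.5, -284.3, 11.4]
tool_rot: [-1.572, 0.0, -1.757]
force: [1.1, 0.6, 0.1]
width: 68.3
```

Run:
```python
from cell import ctrl,get_image,nets
from h import *
s=ctrl.read_state();print(s["clock"],s["eef_pos"],s["tool_rot"],s["width"],s["force"])
p=get_image("wrist");cv2.imwrite("pics/k_w.png",p["color"])
p=get_image("side")
cv2.imwrite("pics/k_s.png",cv2.resize(p["color"][100:250,320:520],None,fx=4,fy=4))
```

```text
11.2 [ 546.45723827 -284.27972142   11.3814431 ] [-1.57162077e+00  3.01986835e-04 -1.75655716e+00] 68.34128391553709 [1.05955979 0.62433119 0.13686542]
```

View pics/k_w.png

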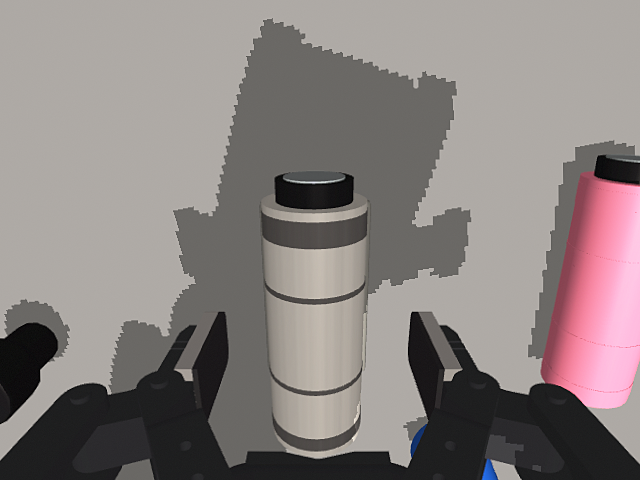

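View pics/k_s.png

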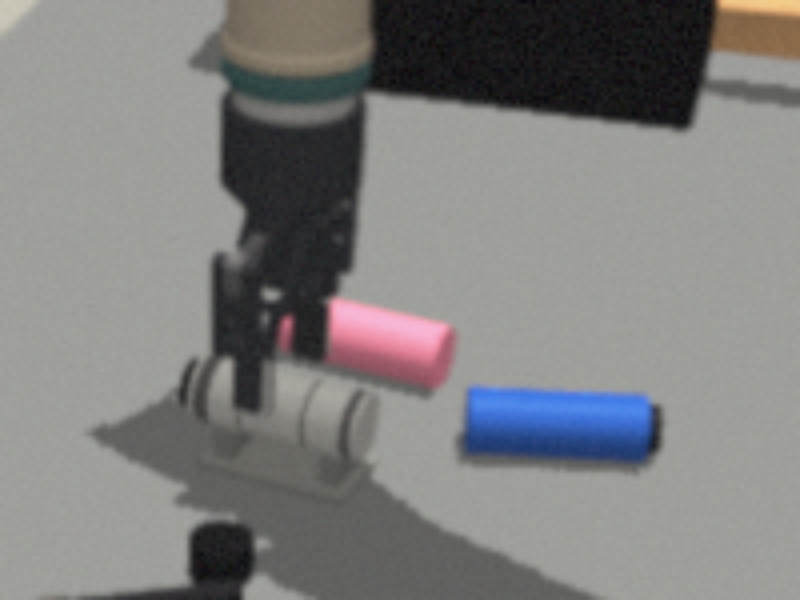

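Run:
```python
from cell import ctrl,get_image
from h import *
p=get_image("side")
R,t=cam(p);o=-R.T@t
for q in [(235,408),(264,412)]:
  uv=(320+q[0]/4-.4,100+q[1]/4-.4);d=toz(p,uv,0)-o
  for y in (-250,-245,-240,-235):
    k=(y-o[1])/d[1];print(q,np.round(o+k*d,1))
```

```text
(235, 408) [ 563.2 -250.    53.4]
(235, 408) [ 561.9 -245.    56.4]
(235, 408) [ 560.6 -240.    59.3]
(235, 408) [ 559.3 -235.    62.2]
(264, 412) [ 547.  -250.    53.8]
(264, 412) [ 545.7 -245.    56.7]
(264, 412) [ 544.5 -240.    59.6]
(264, 412) [ 543.3 -235.    62.5]
```

>>> step_arm(moves="-0.015 0.27 -0.01 0 0 0 0.8;0 0.27 0 0 0 0 0.8;0 0 0 0 0 0 0.8;0 0 0 0 0 0 0;0 0 0 0 0 0 0;0 0 0 0 0 0 0;0 0 0 0 0 0 0;0 0 0 0 0 0 0")

```text
clock: 12.15
eef_pos: [546.5, -283.7, -15.4]
tool_rot: [-1.57, -0.0, -1.757]
force: [-0.9, -0.1, 2.6]
width: 36.6
```

Run:
```python
from cell import ctrl,get_image,nets
from h import *
s=ctrl.read_state();print(s["clock"],s["eef_pos"],s["tool_rot"],s["width"],s["force"])
p=get_image("wrist");cv2.imwrite("pics/l_w.png",p["color"])
p=get_image("side")
cv2.imwrite("pics/l_s.png",cv2.resize(p["color"][100:250,320:520],None,fx=4,fy=4))
```

```text
12.15 [ 546.48822736 -283.66325203  -15.38858877] [-1.57004690e+00 -3.57525417e-04 -1.75664406e+00] 36.5502870681302 [-0.86887695 -0.05145873  2.63389338]
```

View pics/l_w.png

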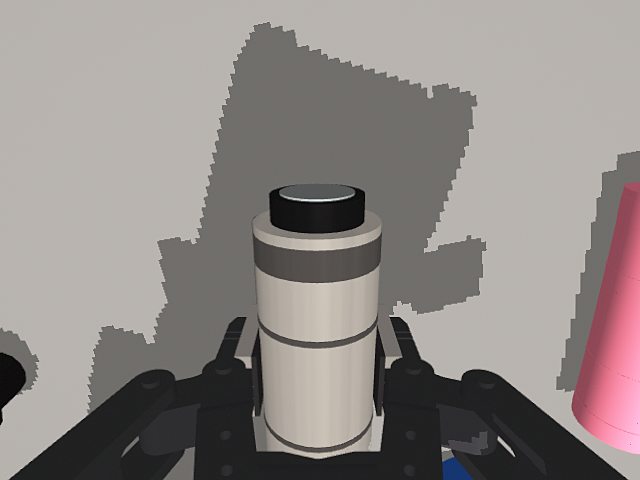

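View pics/l_s.png

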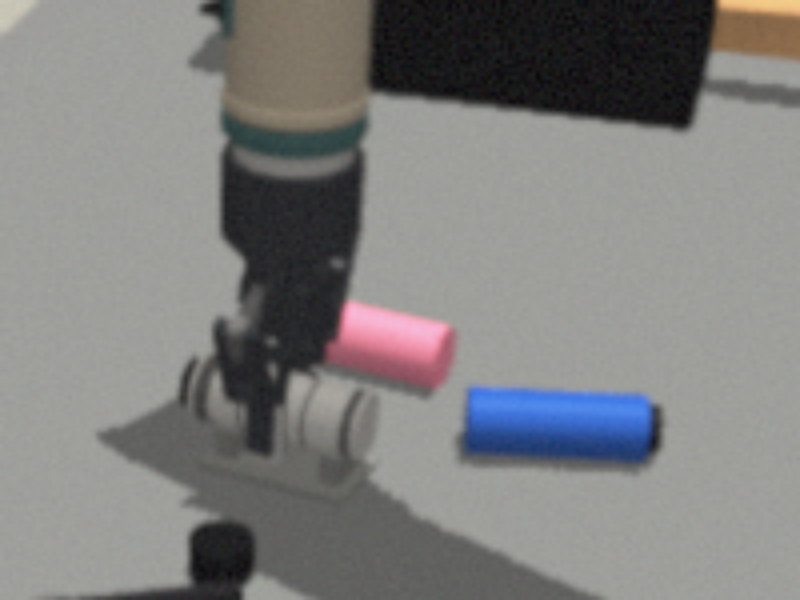

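>>> step_arm(moves="0 -0.3 0 0 0 0 0;0 -0.8 0 0 0 0 0;0 -0.8 0 0 0 0 0;0 -0.8 0 0 0 0 0;0 -0.8 0 0 0 0 0;0 -0.8 0 0 0 0 0;0 0 0 0 0 0 0")

```text
clock: 12.95
eef_pos: [549.8, -285.1, 206.2]
tool_rot: [-1.559, -0.003, -1.757]
force: [0.3, -0.1, -1.3]
width: 36.4
```

>>> step_arm(moves="-0.36 0 -0.12 0 0 0 0;-0.73 0 -0.23 0 0 0 0;-0.73 0 -0.23 0 0 0 0;-0.73 0 -0.23 0 0 0 0;-0.73 0 -0.23 0 0 0 0;-0.73 0 -0.23 0 0 0 0;-0.73 0 -0.23 0 0 0 0;-0.73 0 -0.23 0 0 0 0;-0.73 0 -0.23 0 0 0 0;-0.73 0 -0.23 0 0 0 0;-0.73 0 -0.23 0 0 0 0;-0.73 0 -0.23 0 0 0 0;-0.73 0 -0.23 0 0 0 0;-0.73 0 -0.23 0 0 0 0;-0.73 0 -0.23 0 0 0 0;-0.73 0 -0.23 0.0 0.64 0 0;-0.36 0 -0.12 0 0.64 0 0;0 0 0 0 0 0 0;0 0 0 0 0 0 0")

```text
clock: 14.85
eef_pos: [473.4, 323.6, 198.7]
tool_rot: [-1.571, -0.002, -1.908]
force: [0.1, -0.3, -1.8]
width: 36.6
```

Run:
```python
from cell import ctrl,get_image,nets
from h import *
s=ctrl.read_state();print(s["clock"],s["eef_pos"],s["tool_rot"],s["width"],s["force"],s["qpos"])
p=get_image("wrist");cv2.imwrite("pics/m_w.png",p["color"]);print(nets.place_of(p,"cradle_seat"),nets.place_of(p,"vblock"))
```

```text
14.85 [473.37370211 323.62463791 198.72794516] [-1.57130995 -0.00197298 -1.90841483] 36.61891476591102 [ 0.11245109 -0.34322749 -1.78619311] [-0.69686568  0.52179642  0.07285821  1.73906372 -0.04603458  0.8843193
 -2.51283184]
[{'position': [595.9, 279.6, 78.6], 'conf': 0.8}] [{'position': [591.3, 278.4, 0.2], 'conf': 0.97}]
```

View pics/m_w.png

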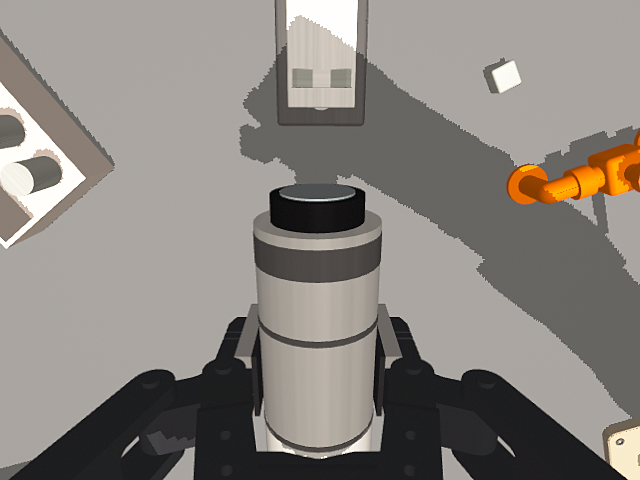

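>>> step_arm(moves="0 -0.6 0.5 0 0 0 0;0 -0.6 0.5 0 0 0 0;0 0 0 0 0 0 0;0 0 0 0 0 0 0;0 0 0 0 0 0 0")

```text
clock: 15.5
eef_pos: [519.9, 307.0, 258.2]
tool_rot: [-1.573, -0.002, -1.91]
force: [0.3, 0.2, -1.6]
width: 36.7
```

Run:
```python
from cell import ctrl,get_image,nets
from h import *
s=ctrl.read_state();print(s["clock"],s["eef_pos"],s["tool_rot"],s["width"],s["force"],s["qpos"])
p=get_image("wrist");cv2.imwrite("pics/n_w.png",p["color"]);print(nets.place_of(p,"cradle_seat"),nets.place_of(p,"vblock"))
cv2.imwrite("pics/n_c.png",cv2.resize(p["color"][0:190,255:385],None,fx=3.1,fy=3.1,interpolation=cv2.INTER_NEAREST))
```

```text
15.5 [519.85164061 307.03947991 258.18189029] [-1.57306518e+00 -1.70665734e-03 -1.91028014e+00] 36.65126779806043 [ 0.29578971  0.17960552 -1.60946933] [-0.63012813  0.50706434  0.08015327  1.57808997 -0.04538033  1.06099088
 -2.44804153]
[{'position': [592.9, 282.7, 79.3], 'conf': 0.97}] [{'position': [594.4, 275.5, -0.4], 'conf': 0.85}]
```

View pics/n_c.png

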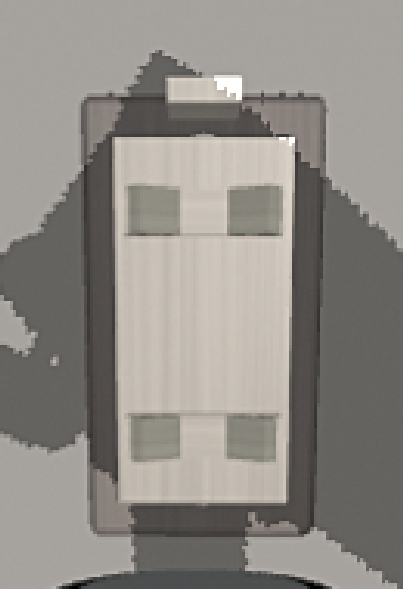

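Run:
```python
from cell import ctrl,get_image
from h import *
s=ctrl.read_state();p=get_image("wrist")
A=lambda x,y:(255+x/3.1-.5,y/3.1-.5)
ang=lambda d:np.degrees(np.arctan2(d[1],d[0]))
def quad(n,c,z):
    q=[toz(p,A(*x),z,s) for x in c]
    print(n,np.round(np.mean(q,0),1),"yaw",np.round([ang(q[0]-q[2]),ang(q[1]-q[3]),ang(q[0]-q[1])-90,ang(q[2]-q[3])-90],1),"w",np.round([np.linalg.norm(q[0]-q[1]),np.linalg.norm(q[2]-q[3]),np.linalg.norm(q[0]-q[2]),np.linalg.norm(q[1]-q[3])],1))
quad("base",[(82,98),(327,98),(92,534),(313,534)],20)
quad("plate",[(113,137),(296,137),(121,502),(287,502)],50)
# pads outer corners (top z=69), outer in y
quad("pads",[(126,185),(283,185),(131,459),(277,459)],69)
quad("padin",[(180,236),(229,236),(181,415),(228,415)],52)
```

```text
base [592.5 279.5  20. ] yaw [-19.4 -19.6 -19.3 -19.4] w [ 71.6  71.1 128.1 128.1]
plate [592.7 279.4  50. ] yaw [-19.1 -19.6 -19.3 -19.4] w [50.  49.1 99.4 99.5]
pads [593.1 279.5  69. ] yaw [-19.1 -19.5 -19.3 -19.4] w [41.1 40.6 70.9 70.9]
padin [592.5 279.5  52. ] yaw [-19.2 -19.2 -19.3 -19.3] w [13.6 13.6 48.5 48.5]
```

>>> step_arm(moves="0.018 0 0.78 0 0 0 0;0.018 0 0.78 0 0 0 0;0 0.7 0 0 0 0 0;0 0.7 0 0 0 0 0;0 0.7 0 0 0 0 0;0 0.7 0 0 0 0 0;0 0.7 0 0 0 0 0;0 0.7 0 0 0 0 0;0 0 0 0 0 0 0;0 0 0 0 0 0 0;0 0 0 0 0 0 0")

```text
clock: 16.8
eef_pos: [595.9, 280.9, 51.4]
tool_rot: [-1.568, 0.003, -1.91]
force: [0.7, 0.2, -0.8]
width: 36.6
```

Run:
```python
from cell import ctrl,get_image,nets
from h import *
s=ctrl.read_state();print(s["clock"],s["eef_pos"],s["tool_rot"],s["width"],s["force"],s["qpos"][-1])
p=get_image("wrist");cv2.imwrite("pics/o_w.png",p["color"])
p=get_image("side")
cv2.imwrite("pics/o_s.png",cv2.resize(p["color"][290:440,170:370],None,fx=4,fy=4))
```

```text
16.8 [595.86332737 280.88207397  51.35855753] [-1.56812639  0.00268908 -1.9100577 ] 36.56591055401803 [ 0.65980773  0.23236943 -0.84192721] -2.33418573823039
```

View pics/o_w.png

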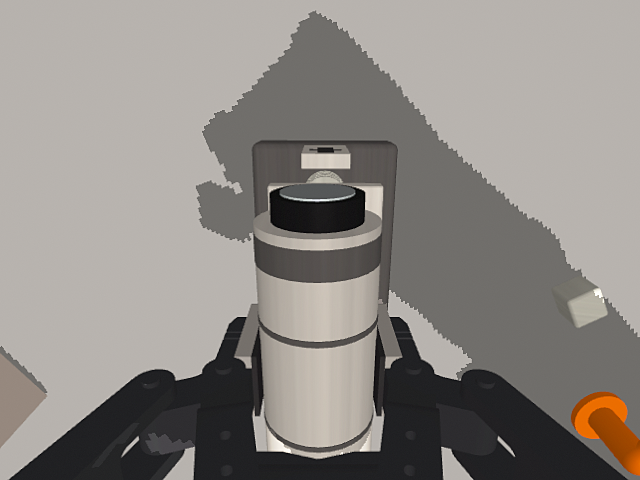

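View pics/o_s.png

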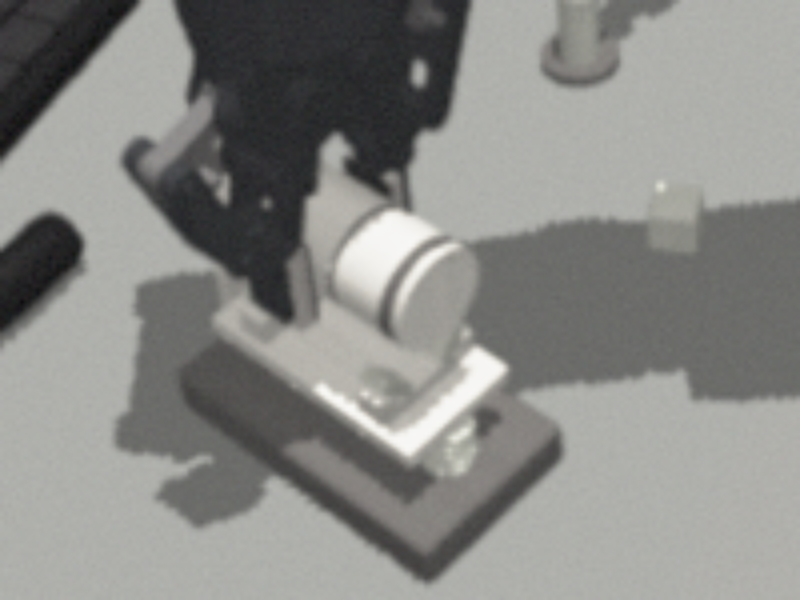

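>>> step_arm(moves="0.05 0 -0.04 0 0 0 0;0 0.2 0 0 0 0 0;0 0.2 0 0 0 0 0;0 0 0 0 0 0 0;0 0 0 0 0 0 0;0 0 0 0 0 0 0")

```text
clock: 17.5
eef_pos: [591.7, 278.3, 29.1]
tool_rot: [-1.571, 0.0, -1.91]
force: [0.4, 0.3, -2.2]
width: 37.0
```

>>> step_arm(moves="-0.027 0.03 0.022 0 0 0 0;0 0.03 0 0 0 0 0;0 0 0 0 0 0 0;0 0 0 0 0 0 0")

```text
clock: 17.9
eef_pos: [593.0, 279.2, 26.2]
tool_rot: [-1.571, 0.0, -1.91]
force: [-0.4, 0.5, -1.6]
width: 36.6
```

Run:
```python
from cell import ctrl,get_image,nets
from h import *
s=ctrl.read_state();print(s["clock"],s["eef_pos"],s["tool_rot"],s["width"],s["force"],s["qpos"][-1])
p=get_image("wrist");cv2.imwrite("pics/q_w.png",p["color"])
p=get_image("side")
cv2.imwrite("pics/q_s.png",cv2.resize(p["color"][290:440,170:370],None,fx=4,fy=4))
```

```text
17.9 [593.0169441  279.22850467  26.23582081] [-1.57080098e+00  1.00175832e-06 -1.91023138e+00] 36.61107539265847 [-0.41476001  0.48801695 -1.57078147] -2.3323725901908245
```

View pics/q_s.png

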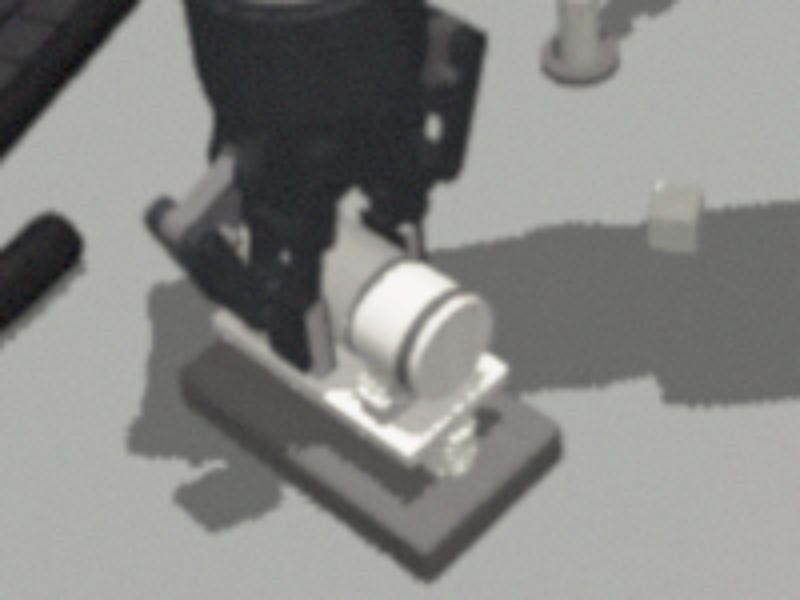

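>>> step_arm(moves="0 0.02 0 0 0 0 0;0 0 0 0 0 0 0;0 0 0 0 0 0 0;0 0 0 0 0 0 0.7;0 0 0 0 0 0 0.7;0 0 0 0 0 0 0.7;0 0 0 0 0 0 0.7;0 0 0 0 0 0 0.7;0 0 0 0 0 0 0.7")

```text
clock: 18.9
eef_pos: [593.1, 279.2, 25.3]
tool_rot: [-1.571, 0.0, -1.91]
force: [0.7, 0.8, -0.1]
width: 59.8
```

Run:
```python
from cell import ctrl,get_image,nets
from h import *
s=ctrl.read_state();print(s["clock"],s["eef_pos"],s["tool_rot"],s["width"],s["force"],s["qpos"][-1])
p=get_image("wrist");cv2.imwrite("pics/r_w.png",p["color"])
p=get_image("side")
cv2.imwrite("pics/r_s.png",cv2.resize(p["color"][290:440,170:370],None,fx=4,fy=4))
```

```text
18.9 [593.09456473 279.23272742  25.28817973] [-1.57067223e+00  1.14490761e-04 -1.91025815e+00] 59.75588013541837 [ 0.68617803  0.82640324 -0.11385866] -2.3323042624291577
```

View pics/r_s.png

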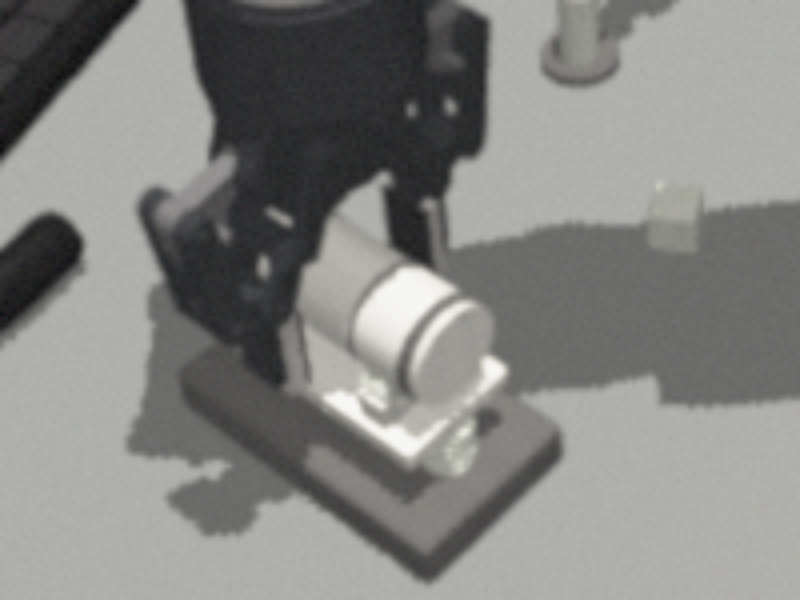

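View pics/r_w.png

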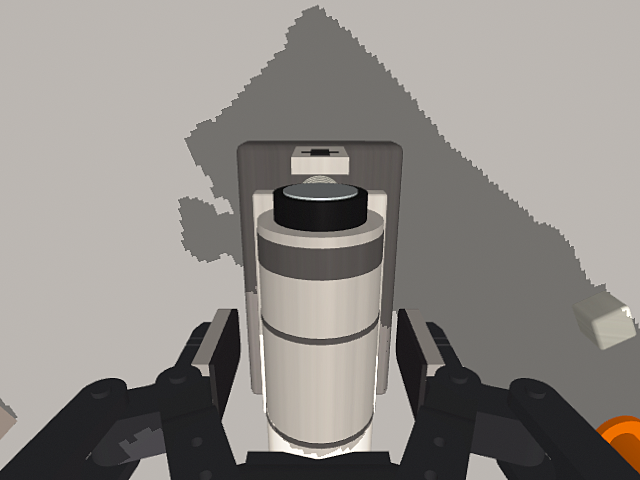

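>>> step_arm(moves="0 -0.5 0 0 0 0 0.7;0 -0.8 0 0 0 0 0.7;0 -0.8 0 0 0 0 0.7;0 -0.8 0 0 0 0 0;0 -0.7 -0.5 0 0 0 0;0 0 -0.6 0 0 0 0;0 0 0 0 0 0 0;0 0 0 0 0 0 0;0 0 0 0 0 0 0;0 0 0 0 0 0 0")

```text
clock: 20.0
eef_pos: [541.9, 296.6, 204.6]
tool_rot: [-1.571, -0.001, -1.912]
force: [0.5, 0.1, 0.2]
width: 0.2
```

Run:
```python
from cell import ctrl,get_image,nets
from h import *
s=ctrl.read_state();print(s["clock"],s["eef_pos"],s["tool_rot"],s["width"],s["force"],s["qpos"][-1])
p=get_image("wrist");cv2.imwrite("pics/s_w.png",p["color"])
cv2.imwrite("pics/s_c.png",cv2.resize(p["color"][30:260,230:410],None,fx=2.6,fy=2.6,interpolation=cv2.INTER_NEAREST))
print(nets.place_of(p,"barrel_center"),nets.place_of(p,"cradle_seat"))
p=get_image("side");cv2.imwrite("pics/s_s.png",p["color"])
```

```text
20.0 [541.9289628  296.57344684 204.6018608 ] [-1.57061877e+00 -9.84108322e-04 -1.91167071e+00] 0.19368464357449205 [0.48298858 0.10261543 0.22018199] -2.408299811421739
[{'position': [593.2, 276.9, 79.4], 'conf': 0.64}] []
```

View pics/s_w.png

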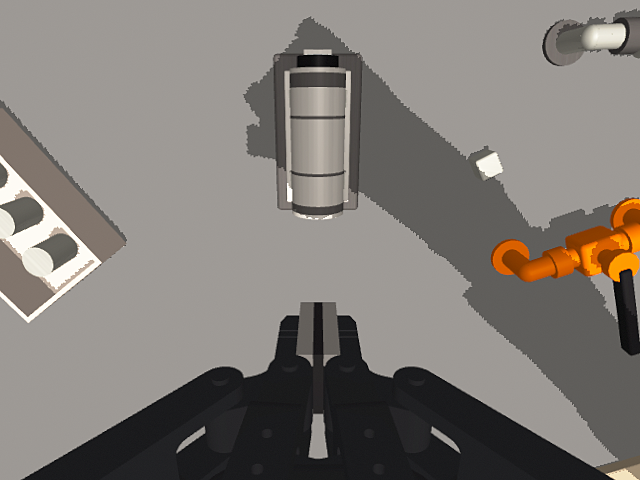

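View pics/s_c.png

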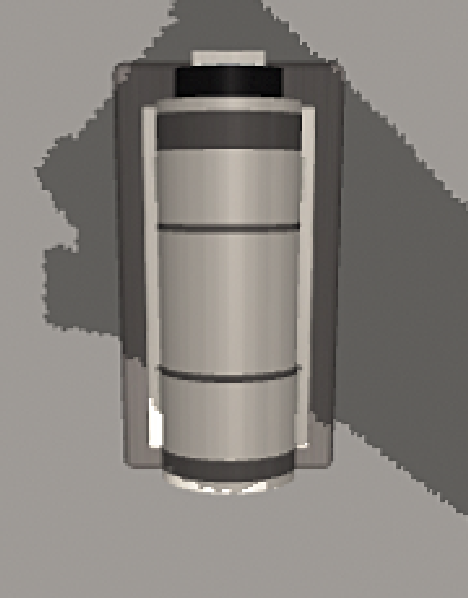

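Run:
```python
from cell import ctrl,get_image
from h import *
s=ctrl.read_state();p=get_image("wrist")
A=lambda x,y:(230+x/2.6-.5,30+y/2.6-.5)
T=lambda x,y,z:toz(p,A(x,y),z,s)
q=np.array([T(229,230,97.5),T(229,378,97.5)]);print("rings",q.round(1),q.mean(0))
q=np.array([T(229,97,97.5),T(229,492,97.5)]);print("ends",q.mean(0),np.linalg.norm(q[0]-q[1]))
q=np.array([T(143,107,49.3),T(315,107,49.3),T(148,448,49.3),T(308,447,49.3)]);print("plate",q.mean(0),np.linalg.norm(q[0]-q[2]))
q=np.array([T(113,62,20),T(344,62,20),T(124,467,20),T(332,467,20)]);print("base",q.mean(0),np.linalg.norm(q[0]-q[2]))
l=[(158,110),(160,230),(161,370),(163,455)];r=[(301,110),(300,230),(297,370),(295,455)]
for a,b in zip(l,r): print(((T(*a,79)+T(*b,79))/2).round(1))
```

```text
rings [[608.6 273.7  97.5]
 [573.3 286.1  97.5]] [590.95554376 279.90172295  97.5       ]
ends [591.09125314 279.85395232  97.5       ] 99.74653977682087
plate [591.89241733 279.6740898   49.3       ] 99.91061324774779
base [592.40464246 279.54842694  20.        ] 128.54507628914567
[636.4 263.7  79. ]
[607.8 273.6  79. ]
[572.4 286.4  79. ]
[549.5 294.5  79. ]
```

>>> step_arm(moves="0 0 0.53 0 0 0 0;-0.01 0 0.53 0 0 0 0;0 0.5 0 0 0 0 0;0 0.6 0 0 0 0 0;0 0.6 0 0 0 0 0;0 0.6 0 0 0 0 0;0 0.3 0 0 0 0 0;0 0 0 0 0 0 0;0 0 0 0 0 0 0;0 0 0 0 0 0 0;0 0 0 0 0 0 0")

```text
clock: 21.35
eef_pos: [592.4, 280.9, 76.9]
tool_rot: [-1.569, 0.002, -1.91]
force: [1.4, -0.7, 0.1]
width: -0.1
```

Run:
```python
from cell import ctrl,get_image,nets
from h import *
s=ctrl.read_state();print(s["clock"],s["eef_pos"],s["tool_rot"],s["width"],s["force"],s["qpos"][-1])
p=get_image("wrist");cv2.imwrite("pics/t_w.png",p["color"])
p=get_image("side");cv2.imwrite("pics/t_s.png",cv2.resize(p["color"][290:440,170:370],None,fx=4,fy=4))
```

```text
21.35 [592.43476438 280.90115415  76.91381071] [-1.56870306  0.00218055 -1.91021443] -0.09749027060248901 [ 1.4394235  -0.69800007  0.08650077] -2.33688593778312
```

View pics/t_s.png

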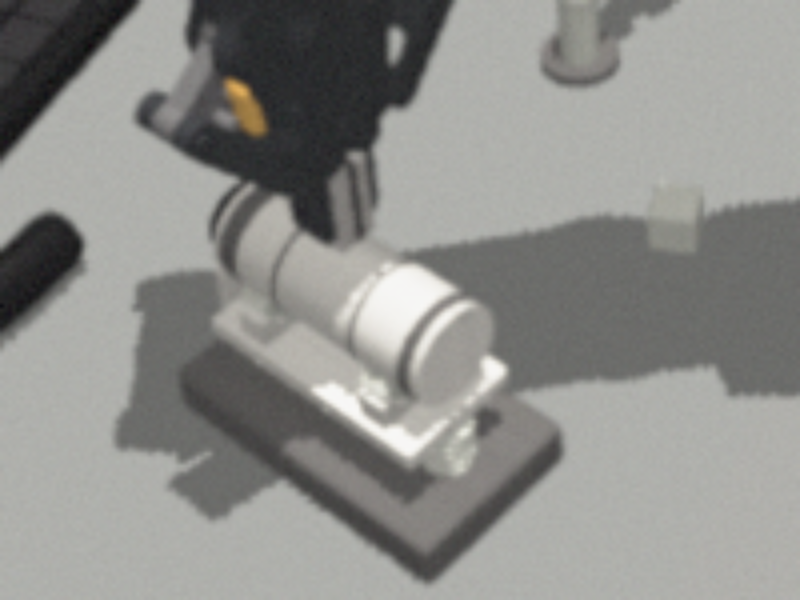

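View pics/t_w.png

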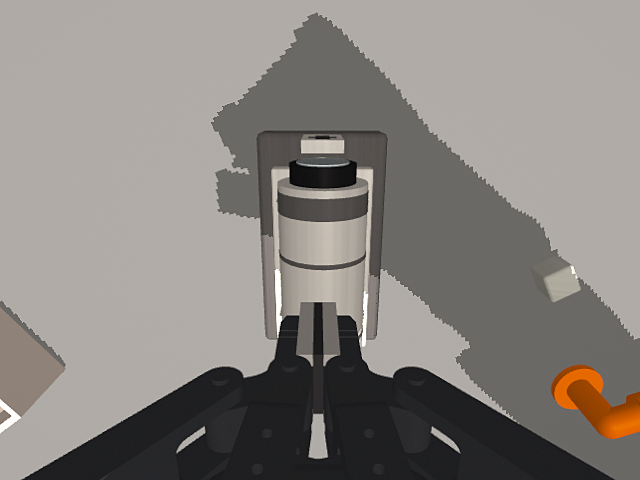

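>>> step_arm(moves="0.02 0.04 0 0 0 0 0;0.01 0.04 0 0 0 0 0;0 0.04 0 0 0 0 0;0 0 0 0 0 0 0;0 0 0 0 0 0 0")

```text
clock: 21.95
eef_pos: [590.7, 278.9, 69.0]
tool_rot: [-1.571, -0.0, -1.91]
force: [-0.3, -0.1, -0.6]
width: 0.1
```

>>> step_arm(moves="-0.015 0.02 0.01 0 0 0 0;0 0.02 0 0 0 0 0;0 0.02 0 0 0 0 0;0 0 0 0 0 0 0;0 0 0 0 0 0 0")

```text
clock: 22.45
eef_pos: [591.7, 279.6, 66.3]
tool_rot: [-1.571, 0.0, -1.91]
force: [0.3, 0.6, 0.7]
width: 0.3
```

>>> step_arm(moves="0 0.02 0 0 0 0 0;0 0 0 0 0 0 0;0 0 0 0 0 0 0")

```text
clock: 22.75
eef_pos: [591.6, 279.6, 65.4]
tool_rot: [-1.571, 0.0, -1.91]
force: [-0.6, 1.2, 2.1]
width: 0.2
```

>>> step_arm(moves="0 0.02 0 0 0 0 0;0 0 0 0 0 0 0;0 0 0 0 0 0 0")

```text
clock: 23.05
eef_pos: [591.6, 279.6, 64.3]
tool_rot: [-1.571, 0.0, -1.91]
force: [-0.7, -0.2, 2.1]
width: 0.4
```

>>> step_arm(moves="0 0.02 0 0 0 0 0;0 0 0 0 0 0 0;0 0 0 0 0 0 0")

```text
clock: 23.35
eef_pos: [591.7, 279.6, 63.4]
tool_rot: [-1.571, 0.0, -1.91]
force: [0.6, -0.6, 3.6]
width: -0.1
```

>>> step_arm(moves="0 0.02 0 0 0 0 0;0 0 0 0 0 0 0;0 0 0 0 0 0 0")

```text
clock: 23.65
eef_pos: [591.7, 279.6, 62.4]
tool_rot: [-1.571, 0.0, -1.91]
force: [-0.5, 0.6, 3.6]
width: 0.2
```

>>> step_arm(moves="0 0.02 0 0 0 0 0;0 0.02 0 0 0 0 0;0 0.016 0 0 0 0 0;0 0 0 0 0 0 0;0 0 0 0 0 0 0;0 0 0 0 0 0 0")

```text
clock: 24.25
eef_pos: [591.7, 279.6, 59.9]
tool_rot: [-1.57, 0.0, -1.91]
force: [-0.3, 0.2, 7.0]
width: 0.0
```

Run:
```python
from cell import ctrl,get_image,nets
from h import *
F=[]
for i in range(6):
    p=get_image("side" if i%2 else "wrist");s=ctrl.read_state();F.append(s["force"][2])
    cv2.imwrite(f"pics/u_{i%2}.png",p["color"])
print(s["clock"],s["eef_pos"],s["width"],np.round(F,2),np.mean(F))
im=cv2.imread("pics/u_1.png");cv2.imwrite("pics/u_s.png",cv2.resize(im[290:440,170:370],None,fx=4,fy=4))
```

```text
24.55 [591.7205766  279.58107662  59.94296121] 0.20393380102115627 [6.66 6.68 6.87 6.97 7.14 7.23] 6.923268181591659
```

View pics/u_s.png

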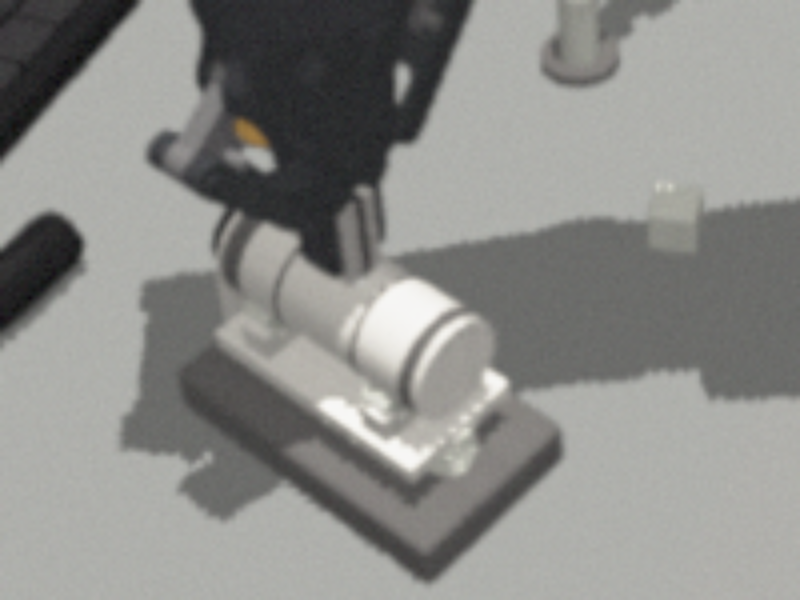

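View pics/u_0.png

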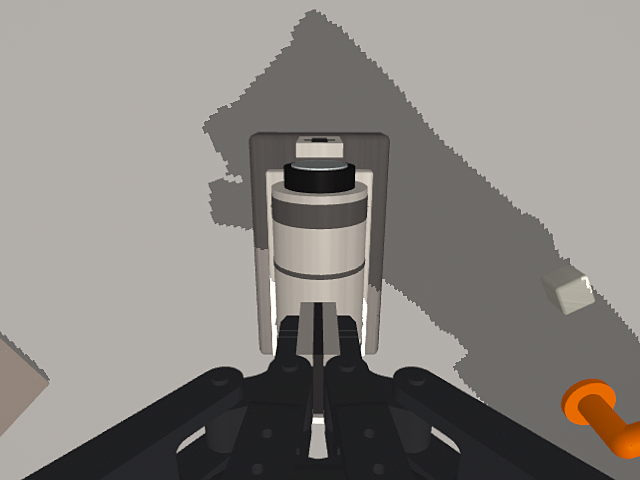

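Run:
```python
from cell import ctrl,get_image
from h import *
p=get_image("side");now=p["color"]
p0=proj(p,(571,285,98));
for dz in(6,7,8,9): print(dz,(proj(p,(560,291,90-dz))-proj(p,(560,291,90))).round(2),(proj(p,(540,285,50-dz))-proj(p,(540,285,50))).round(2))
a=cv2.imread("pics/a_side.png")
t=cv2.imread("pics/t_s.png");u4=cv2.resize(now[290:440,170:370],None,fx=4,fy=4)
a4=cv2.resize(a[290:440,170:370],None,fx=4,fy=4)
def tm(src,dst,box):
    x0,x1,y0,y1=box;pt=src[y0:y1,x0:x1]
    w=dst[y0-20:y1+60,x0-30:x1+30];r=cv2.matchTemplate(w,pt,cv2.TM_CCOEFF_NORMED);_,m,_,l=cv2.minMaxLoc(r);return round(m,3),((l[0]-30)/4,(l[1]-20)/4)
print("barrel end t->u",tm(t,u4,(385,500,255,415)))
print("plate corner t->u",tm(t,u4,(370,430,420,475)))
print("plate corner empty->t",tm(a4,t,(370,430,420,475)),"empty->u",tm(a4,u4,(370,430,420,475)))
print("plate right empty->t",tm(a4,t,(470,525,340,400)),"->u",tm(a4,u4,(470,525,340,400)))
cv2.imwrite("pics/cmp.png",np.hstack([a4[300:520,300:560],t[300:520,300:560],u4[300:520,300:560]]))
```

```text
6 [0.38 3.07] [0.29 2.87]
7 [0.45 3.58] [0.34 3.35]
8 [0.51 4.09] [0.39 3.82]
9 [0.57 4.59] [0.43 4.29]
barrel end t->u (0.989, (0.5, 3.5))
plate corner t->u (0.985, (0.5, 3.25))
plate corner empty->t (0.959, (0.25, 1.0)) empty->u (0.939, (0.5, 4.0))
plate right empty->t (0.843, (1.25, 0.75)) ->u (0.833, (1.5, 4.25))
```

View pics/cmp.png

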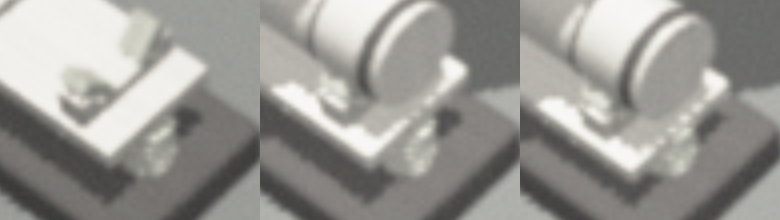

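Run:
```python
from cell import ctrl,get_image,nets
from h import *
p=get_image("top");cv2.imwrite("pics/w_top.png",p["color"])
s=ctrl.read_state();print(s["clock"],s["eef_pos"],s["force"],s["qd"].round(3))
```

```text
24.65 [591.70106277 279.60768559  59.95867255] [-1.32166733e-01 -6.82280987e-03  7.17628262e+00] [-0.001  0.001  0.002 -0.001 -0.    -0.    -0.001]
```

View pics/w_top.png

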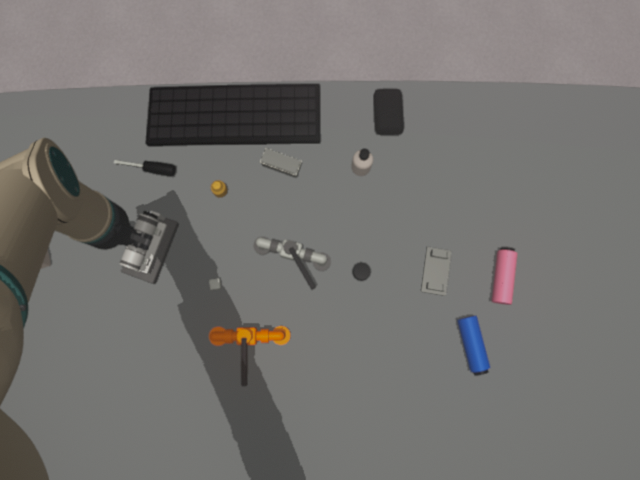

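```bash
python3 -c "
from cell import ctrl
print(ctrl.finish_job())"
```

```text
the job is handed in; nothing more can be done
None
```

The job is done and was handed in at about 24.7 s, with no verdict reported.

- **Valve:** I gripped the lever of the grey valve (not the orange one) and turned it about 29°. It now stands at half open, 45° from closed. The wrist picture taken after I let go put its tip where 45° predicts.
- **Barrel:** I took the silver barrel (not the blue or pink one) from the rest and released it just above the cradle. It settled by itself. It lies about 1 mm off centre lengthwise and is aligned with the groove.
- **Press:** The shut fingers press straight down on top of the barrel with about 7 N and were left there. Force plus estimated barrel weight gives about 7.6 mm of sink. The shift in the side picture gives about 8 to 8.5 mm. Both are far from the 16 mm stop.
- **Bystanders:** In the last top picture the objective, eyepiece, bottle and magnet stand where they were.

**Disagreement:** The real fingertips sit about 33 mm short of the reported TCP when shut. My first grip on the lever therefore closed on air above it without moving it. I lowered the gripper and allowed for the offset from then on.

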